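# Log sample pots into the lidded storage box

## Task

Log the samples in: fold the box's lid up until it stands upright, stand every squat blue-capped sample pot from the bench right way up on the floor of the box (not the racked tubes), and fold the lid fully shut. Then hold the scanner steady and level, looking straight down at the middle of the bar-code label on the shut lid from about 5 cm above it, for two seconds, and finally hang the scanner by its eye on the red hook and let go. Leave the red-capped pot and the other bottles and jars where they stand.

Things in the scene. Friction and masses are not known exactly. Their poses are not given: they have to be found in the camera images.
- box: Blue open box fixed to the bench, 140 (x) x 214 (y) x 56 mm high, walls 5 mm, inner floor 6 mm above the bench. The inside is one open space, 130 (x) x 204 (y) mm, room for four pots side by side along y. Origin: centre of its underside; x points to its far side, where the lid is hinged. It faces the robot within 0.25 rad.
- lid (a joint): Angle of the pale-blue lid: 0 = shut on the rim, pi/2 = upright, 2.2 = stop. Starts ajar, 0.5 to 0.9. Stiff hinge (0.25 N m friction): the lid stays where it is left. No handle: push its free edge or faces with closed fingers, 2 to 5 N near the edge. Plate 148 mm from hinge to free edge, 214 mm along the hinge, 7 mm thick, 0.15 kg; shut, its top face is 63.5 mm above the bench.
- lid_hinge (a point): Middle of the hinge axis, at the top of the box's far wall (box x = +70 mm, 56.5 mm above the bench). The axis runs along the box's y. Moves with the lid; when the lid is shut its axes match the box's.
- lid_edge (a point): Middle of the lid's free edge, half-way through its thickness, 148 mm from the hinge; turns with the lid. Shut, it is on the side near the robot.
- lid_label (a point): Centre of the white bar-code label (46 x 66 mm) on the lid's outer (upper) face, 78 mm from the hinge and 30 mm to the +y side of the lid's middle. Its z points out of that face (up when shut).
- pot1: Blue-capped white sample pot, a squat cylinder 42 mm across (41 mm below the cap) and 30 mm tall, the cap its upper 12 mm, about 0.05 kg, standing on the bench. Origin: centre of its underside, z up its axis. Two to four of pot1 to pot4 are present; the rest are absent (None).
- pot2: Blue-capped white sample pot, a squat cylinder 42 mm across (41 mm below the cap) and 30 mm tall, the cap its upper 12 mm, about 0.05 kg, standing on the bench. Origin: centre of its underside, z up its axis. Two to four of pot1 to pot4 are present; the rest are absent (None).
- pot3: Blue-capped white sample pot, a squat cylinder 42 mm across (41 mm below the cap) and 30 mm tall, the cap its upper 12 mm, about 0.05 kg, standing on the bench. Origin: centre of its underside, z up its axis. Two to four of pot1 to pot4 are present; the rest are absent (None).
- pot4: Blue-capped white sample pot, a squat cylinder 42 mm across (41 mm below the cap) and 30 mm tall, the cap its upper 12 mm, about 0.05 kg, standing on the bench. Origin: centre of its underside, z up its axis. Two to four of pot1 to pot4 are present; the rest are absent (None).
- red_pot: The same kind of pot with a red cap: does not belong in the box. Origin: centre of its underside.
- scanner: Hand scanner, 0.18 kg, standing on its foot: white upright head 42 x 38 mm on a black foot 48 x 48 x 20 mm whose underside is the scanning window (looks along -z); level grey handle to -x (22 mm wide in y, 24 mm tall, centred at z = 72, x = -18 to -112 mm); orange eye on top, full height 130 mm. Origin: centre of the foot's underside. Balanced about the head: hangs about upright by the eye.
- scanner_window (a point): The scanning window: centre of the foot's underside.
- scanner_grip (a point): Good point to grip the handle (scanner x = -74, z = 72 mm), fingers closing along the scanner's y.
- scanner_eye (a point): Centre of the hanging eye (scanner z = 107 mm): a rectangular opening 32 mm wide (y) and about 36 mm high (z 88 to 124 mm) in an upright frame 6 mm thick; the opening runs through along the scanner's x.
- hook: Hook stand fixed to the bench: steel foot 90 x 90 x 12 mm, post 16 mm thick and 224 mm tall at its origin (centre of the underside), red peg 8 mm thick leaving the post towards the stand's -x (about towards the robot), axis 200 mm above the bench. The peg is level to 56 mm from the post's axis, then turns up 45 degrees to its tip at 66 mm, 10 mm higher (top at 214 mm).
- hook_peg (a point): Where to hang: a point on the axis of the peg's level part, 46 mm from the post's axis, 200 mm above the bench. Axes as the stand's (-x along the peg to its tip).
- amber_jar: Amber jar, 52 mm across, 85 mm tall, a bystander. Origin: centre of its underside.
- white_bottle: White bottle, 60 mm across, 120 mm tall, a bystander. Origin: centre of its underside.
- white_jar: White jar with a red cap, 48 mm across, 90 mm tall, a bystander. Origin: centre of its underside.
There are look-alikes about, which are no part of the job. Several things have the shape of the hook; the one meant has the colours described above.

How it is judged:
On the way, in this order (a step that is already met when the one before it is completed fails the run):
1. the lid stands upright (80 to 102 degrees) (value of joint lid between 1.4 and 1.78 rad), for 0.4 s.
2. every blue-capped pot present stands on the floor of the box (x of pot1 in the frame of box between -0.055 and 0.055 m and y of pot1 in the frame of box between -0.09 and 0.09 m and z of pot1 in the frame of box between -0.005 and 0.022 m and angle between each of pot1, pot2, pot3, pot4's own z axis and vertical below 0.3 rad and x of pot2 in the frame of box between -0.055 and 0.055 m and y of pot2 in the frame of box between -0.09 and 0.09 m and z of pot2 in the frame of box between -0.005 and 0.022 m and x of pot3 in the frame of box between -0.055 and 0.055 m and y of pot3 in the frame of box between -0.09 and 0.09 m and z of pot3 in the frame of box between -0.005 and 0.022 m and x of pot4 in the frame of box between -0.055 and 0.055 m and y of pot4 in the frame of box between -0.09 and 0.09 m and z of pot4 in the frame of box between -0.005 and 0.022 m), for 0.3 s.
3. the lid is fully shut on the pots (all of step 2 and value of joint lid below 0.06 rad), for 0.3 s.
4. the scanner looks straight down at the label from 3 to 8 cm, held still for a good second (value of joint lid below 0.06 rad and horizontal distance between scanner_window and lid_label below 0.015 m and z of scanner_window in the frame of lid_label between 0.03 and 0.08 m and angle between scanner's own z axis and vertical below 0.15 rad and linear speed of scanner below 0.02 m/s), for 1.2 s.
5. the scanner hangs by its eye on the hook (x of scanner_eye in the frame of hook_peg between -0.02 and 0.035 m and y of scanner_eye in the frame of hook_peg between -0.015 and 0.015 m and z of scanner_eye in the frame of hook_peg between -0.03 and 0 m and contact force between scanner and hook above 0.5 N and angle between scanner's own z axis and vertical below 0.4 rad and contact force between scanner and the fingers below 0.1 N and linear speed of scanner below 0.05 m/s), for 0.3 s.
At the end, for the whole second after the job is handed in: Lid shut within 0.06 rad; every blue-capped pot present upright (0.3 rad) on the floor of the box; scanner still and released, hung on the peg by its eye (15 mm sideways, 35 mm along the peg), upright within 0.4 rad; red-capped pot, bottles and jars still upright (all of step 3 and all of step 5 and angle between each of red_pot, amber_jar, white_bottle, white_jar's own z axis and vertical below 0.3 rad); the robot touches nothing.
It fails at once if red_pot is shifted by more than 60 mm (distance of red_pot from where it was at the start of the episode above 0.06 m).
It fails at once if amber_jar is shifted by more than 50 mm (distance of amber_jar from where it was at the start of the episode above 0.05 m).
It fails at once if white_bottle is shifted by more than 50 mm (distance of white_bottle from where it was at the start of the episode above 0.05 m).
It fails at once if white_jar is shifted by more than 50 mm (distance of white_jar from where it was at the start of the episode above 0.05 m).
It fails at once if the lid is forced far back past upright (beyond 115 degrees) (value of joint lid above 2 rad).
Of pot1, pot2, pot3, pot4 only 2 to 4 are there at a start; the rules pass over those that are not, and their reading is None.
At some moment in a run one of pot1, pot2, pot3, pot4 may be knocked a few centimetres aside while the robot is not near it.
It also fails if it takes over 210 s, if anything falls off the work surface, if the arm or the gripper's body presses on something with over 40 N, if the wrist force passes 120 N, or if a joint passes its speed limit or range.

## Robot

A 7-joint arm with a two-finger parallel gripper is mounted at the origin on the work surface. World frame = base frame: x ahead of the robot, y to its left, z up, the work surface at z = 0. Lengths are in m, angles in rad, forces in N, time in s.
With the tool pointing down it reaches from about 0.425 to 0.925 m from the base axis. Payload 6.8 kg.
Tool frame: the origin (TCP) lies between the finger pads; the fingertips stand r.tcp_to_tips ahead of it and the grasp point (between the pads) is the TCP (r.tcp_to_tips is the distance from the TCP to the fingertips, in m); z points along the fingers, y is the line along which they close (so a half turn about z gives the same grasp; the last joint's range is limited). The gripper opens to 85 mm and grips with 20 to 120 N. Pads are 22 mm wide; open, the fingers measure 114 mm over their backs; the gripper's body (76 mm by 85 mm) begins 54 mm behind the grasp point. The pads swing forward as they close: fully open they stand 13 mm farther back than shut.
Start: joints at [-1.406, 0.477, 0.022, 1.555, -0.011, 1.109, -0.083], TCP at [0.182, 0.65, 0.25] pointing down, gripper open.
Joint ranges: [-2.96, 2.96], [-0.34, 2.1], [-1.41, 1.46], [0.24, 2.44], [-1.37, 4.51], [0.17, 1.92], [-2.96, 2.96]. Speed limits (rad/s): [2.39, 2.39, 3.14, 3.14, 3.14, 3.14, 3.14].

## Interface

Orientations are given as a rotation vector (axis times angle).
In Python, from bench import r gives the robot as it stands.
- The arm moves only by the tool servo_tool, never from a script. Its argument "commands" is a list of rows, each a list of 2 entries, a list of its own where there are three numbers: the shift along the tool's x, y, z normalised to -1 to 1, where 1 is 250 mm, then the turn, a rotation vector about the tool's x, y, z normalised to -1 to 1, where 1 is 90 degrees. In form: [[[dx, dy, dz], [ax, ay, az]], ...]. A call has 1 to 20 rows; each row is the pose to reach, as a shift and turn from the pose commanded when the call began, along the tool's axes at that moment; what a row does not reach only later rows make up. A row lasts 1/10 s, in which the tool goes at most 50 mm and 8.59 degrees, less where a joint would pass 70% of its speed; a pose out of reach is approached as far as the arm can. A call with a number of a shift or a turn outside -1 to 1 is refused whole. A call with a gripper value outside its range is refused whole. "claw" is the closure, from 0 (fully open) to 1 (shut), set as the call begins (left out, the last holds). The fingers move at their own pace and stop on an object; "squeeze" is the grip in N (left out, the last holds). Time passes only in rows, so rows that repeat a pose let the fingers close. It gives the time, the measured TCP pose, the force, the opening and the grip force at its end, in the units of the state.
- r.get_obs(): the state, without advancing time (a new reading comes with each control period).
- r.grab_frame(name): name is "side" or "top"; returns (picture, depth): 400x640x3 uint8, red, green, blue; 400x640 float32, m along the optical axis (not along the pixel's ray), 0 where there is no reading.
- r.camera_model(name): a dict with "fx", "fy", "cx", "cy" (pixels), "k1" (the pictures are not rectified: a ray, as slopes to the right and down, at radius r is drawn at 1 + k1 r^2 times it, then the intrinsics apply), "extrinsics" (4x4, takes a point from camera to world coordinates). Camera axes: x right, y down, z forward; pixel columns grow to the right and rows downward; lengths in m; the calibration is good to about 2 mm. A picture is of the moment at which its call begins. camera_model takes no time and is no camera call.
- r.hand_in(): hands the job in; it is judged then, once.
Trained networks look in the newest picture that a camera, given by its name, has taken for a name from the list of things; names that differ only in an ending like _2 or _b are one class to them, and where a whole thing is asked for, a point or a joint stands for the part that bears it (a point fixed in the world has none). Each returns a list of dicts, best first, with "confidence" (0 to 1); they miss things now and then, are a little off and sometimes report something else, mostly with a low value. They report only what shows in the picture. A call takes as long as a camera call. They do not tell look-alikes from the thing itself.
- r.boxes_of(camera, target): "uv" ([column, row] in pixels, amid what is visible of it).
- r.mark_of(camera, target): "uv" ([column, row] in pixels: a listed point, or the origin of a listed thing).
The state is a dict: "clock": time; "joints": joint angles; "qvel": joint speeds; "tau": joint torques, N m; "tcp_pos": TCP position; "orientation": TCP orientation; "contact_force": force on the tool from outside, world axes, zero at the start; "moment": the same for the moment, N m; "grip_width": finger opening in m; "gripper_force": force on a finger pad.
Only numpy, scipy, OpenCV 4.12 (cv2) and the standard library are available. Lean on these libraries where they do the work, as an engineer would, in place of code of your own. Each camera call takes 0.05 s, during which the arm holds its last target. There are 200 camera calls.

## Working session

There is one attempt and no reset: what is moved stays moved. The work goes in short steps, Python scripts to look and compute and a tool call to move; the robot and the scene stay as the last step left them, time stands still between calls to the robot, and variables do not carry over. Pictures are saved under pics/ and viewed, at most 14 in all, crops included, and the job is handed in when it is done.

Besides the shell and the picture viewer there is one more tool, called after "Emit:" as a command line: name --argument value ..., lists and objects as JSON in quotes. servo_tool: Moves the arm, as the interface text tells. Scaled input: -1 to 1 covers 250 mm each way for a shift and 90 degrees each way for a turn. Its arguments: {"type":"object","properties":{"commands":{"type":"array"},"claw":{"type":"number"},"squeeze":{"type":"number"}},"required":["commands"]}

```bash
mkdir -p pics; ls; cat > h.py <<'E'
import numpy as np, cv2
from scipy.spatial.transform import Rotation as R
from bench import r
def cloud(cam):
    im,d=r.grab_frame(cam); return im,d,pts(cam,d)
def rays(cam,uv):
    m=r.camera_model(cam); uv=np.asarray(uv,float).reshape(-1,2)
    p=np.stack([(uv[:,0]-m['cx'])/m['fx'],(uv[:,1]-m['cy'])/m['fy']],1); q=p.copy()
    for _ in range(8): q=p/(1+m['k1']*(q**2).sum(1,keepdims=True))
    return np.c_[q,np.ones(len(q))],np.array(m['extrinsics'])
def pts(cam,d):
    v,u=np.mgrid[0:400,0:640]; q,E=rays(cam,np.stack([u.ravel(),v.ravel()],1))
    P=q*d.reshape(-1,1); P=P@E[:3,:3].T+E[:3,3]; P[d.ravel()==0]=np.nan
    return P.reshape(400,640,3)
def at_z(cam,uv,z):
    q,E=rays(cam,uv); D=q@E[:3,:3].T; return E[:3,3]+D*((z-E[2,3])/D[:,2:])
def save(n,im): cv2.imwrite('pics/'+n+'.png',im[:,:,::-1])
def tool():
    o=r.get_obs(); return np.array(o['tcp_pos']),R.from_rotvec(o['orientation'])
def rel(p,rot=None):
    """normalised shift and turn from the present pose to p, rot"""
    t,q=tool(); s=q.inv().apply(np.array(p)-t)/.25
    a=(q.inv()*rot).as_rotvec()/(np.pi/2) if rot is not None else np.zeros(3)
    return s.round(3),a.round(3)
def down(yaw):
    """tool down, closing line (tool y) at world angle yaw+90deg; tool x at yaw"""
    c,s=np.cos(yaw),np.sin(yaw); return R.from_matrix(np.array([[c,s,0],[s,-c,0],[0,0,-1]]))
E
python3 - <<'E'
from h import *
o=r.get_obs(); print({k:np.round(v,3) for k,v in o.items()}, r.tcp_to_tips)
for c in('side','top'):
    im,d,P=cloud(c); save(c+'0',im); np.save(c+'0.npy',P)
    print(c,np.array(r.camera_model(c)['extrinsics']).round(2).tolist())
    for n in ['box','lid_hinge','lid_edge','lid_label','pot1','red_pot','scanner','scanner_grip','scanner_eye','hook','hook_peg','amber_jar','white_bottle','white_jar']:
        L=r.mark_of(c,n)
        print(n,[(np.round(x['uv']).astype(int).tolist(),round(x['confidence'],2)) for x in L[:7]])
E
```

```text
pics
{'clock': np.float64(0.0), 'joints': array([-1.406,  0.478,  0.022,  1.556, -0.012,  1.109, -0.083]), 'qvel': array([ 0.   ,  0.001, -0.001,  0.001,  0.   ,  0.   , -0.   ]), 'tau': array([ 0.0000e+00, -5.9646e+01,  1.6080e+00, -2.8119e+01,  1.2000e-02,
        9.0000e-03,  0.0000e+00]), 'tcp_pos': array([0.182, 0.649, 0.249]), 'orientation': array([-4.270e-01, -3.112e+00,  3.000e-03]), 'contact_force': array([ 0.571, -0.109, -0.219]), 'moment': array([0.005, 0.037, 0.021]), 'gripper_force': np.float64(0.0), 'grip_width': np.float64(0.085)} 0.019
side [[0.88, -0.38, 0.29, 0.12], [-0.48, -0.68, 0.55, -0.75], [-0.01, -0.63, -0.78, 1.18], [0.0, 0.0, 0.0, 1.0]]
box [([360, 254], 0.7), ([384, 240], 0.65)]
lid_hinge [([382, 236], 0.81)]
lid_edge [([349, 228], 0.75), ([382, 236], 0.25)]
lid_label []
pot1 [([284, 182], 0.61), ([284, 197], 0.56), ([314, 192], 0.52)]
red_pot []
scanner [([370, 321], 0.96), ([307, 158], 0.72)]
scanner_grip [([344, 312], 0.94)]
scanner_eye [([370, 305], 0.8), ([370, 322], 0.61)]
hook [([210, 182], 0.94), ([272, 240], 0.92), ([232, 215], 0.83), ([310, 156], 
[... 240 characters left out ...]
26], [-1.0, 0.08, -0.02, -0.01], [-0.0, -0.22, -0.98, 1.29], [0.0, 0.0, 0.0, 1.0]]
box [([354, 192], 0.75)]
lid_hinge [([359, 160], 0.9)]
lid_edge [([355, 191], 0.55)]
lid_label [([345, 175], 0.69), ([355, 190], 0.53)]
pot1 [([246, 199], 0.71), ([210, 231], 0.7), ([242, 236], 0.47)]
red_pot [([272, 231], 0.67)]
scanner [([430, 217], 0.84), ([357, 191], 0.25)]
scanner_grip [([421, 232], 0.56)]
scanner_eye [([441, 212], 0.97)]
hook [([174, 318], 0.98), ([240, 304], 0.93), ([296, 274], 0.87), ([190, 180], 0.7)]
hook_peg [([304, 282], 0.84), ([239, 316], 0.72), ([167, 337], 0.64), ([177, 168], 0.58)]
amber_jar [([263, 163], 0.88), ([435, 216], 0.69)]
white_bottle []
white_jar [([442, 147], 0.6)]
```

```bash
python3 - <<'E'
import cv2
a=cv2.imread('pics/top0.png')[110:350,140:500]; cv2.imwrite('pics/top0c.png',cv2.resize(a,None,fx=2.2,fy=2.2,interpolation=3))
a=cv2.imread('pics/side0.png')[90:360,170:490]; cv2.imwrite('pics/side0c.png',cv2.resize(a,None,fx=2.2,fy=2.2,interpolation=3))
E
```

```text
(no output)
```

View pics/top0c.png

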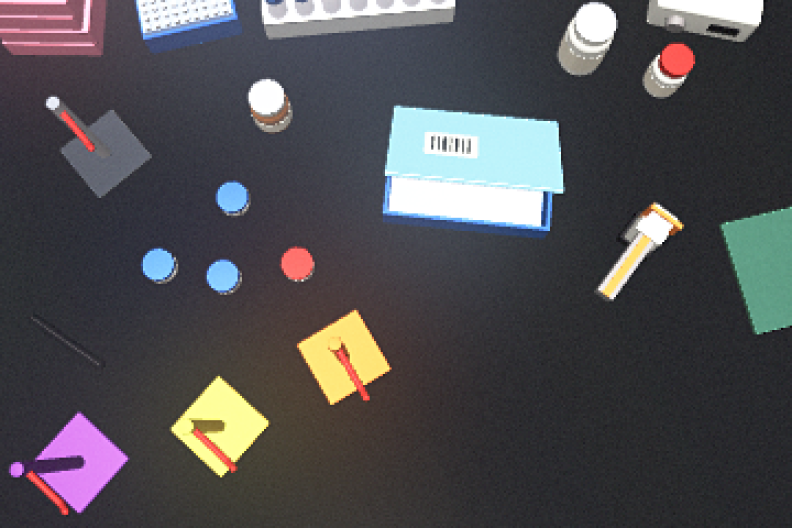

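View pics/side0c.png

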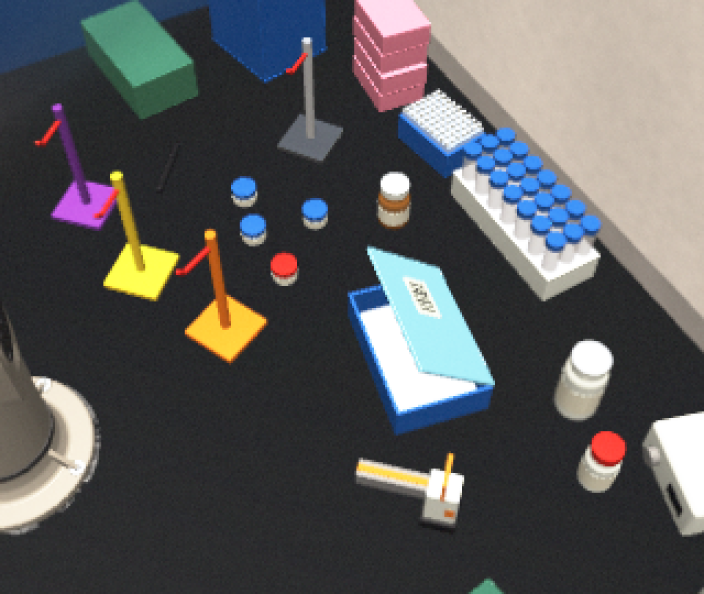

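Three blue-capped pots, at full-frame pixels (246,199), (212,231) and (241,236); the red-capped pot is at (275,230). The scanner is at (435,215) and the lid is ajar. There are four hook shapes: steel grey (190,180), orange (296,274), yellow (240,304) and purple (174,318). Only the grey one fits the "steel foot, red peg" description, and I'll confirm it in a crop. Next I'll measure.

```bash
cat >> h.py <<'E'
def caps(cam,im,P,hue=(100,125)):
    """cap centres (depth-based) of squat pots: blobs at z~30 mm"""
    hsv=cv2.cvtColor(im,cv2.COLOR_RGB2HSV)
    lo,hi=hue; h=hsv[:,:,0]; m=((h>=lo)&(h<=hi) if lo<hi else (h>=lo)|(h<=hi))&(hsv[:,:,1]>120)&(hsv[:,:,2]>90)
    m&=np.nan_to_num(P[:,:,2])>.012; m&=np.nan_to_num(P[:,:,2],nan=9)<.06
    n,l,s,c=cv2.connectedComponentsWithStats(m.astype(np.uint8)); out=[]
    for i in range(1,n):
        if 40<s[i,4]<500:
            q=P[l==i]; out.append((c[i].round(0).tolist(),int(s[i,4]),np.nanmedian(q[q[:,2]>np.nanpercentile(q[:,2],30)],0).round(4).tolist(),((np.nanmin(q,0)+np.nanmax(q,0))/2).round(3).tolist()))
    return out
def lid(cam,im,P):
    hsv=cv2.cvtColor(im,cv2.COLOR_RGB2HSV)
    m=(abs(hsv[:,:,0].astype(int)-95)<8)&(hsv[:,:,1]>60)&(hsv[:,:,2]>120)&(np.nan_to_num(P[:,:,0])>.3)&(np.nan_to_num(P[:,:,2])>.03)
    n,l,s,c=cv2.connectedComponentsWithStats(m.astype(np.uint8)); i=1+np.argmax(s[1:,4])
    m=(l==i); q=P[m]; q=q[np.isfinite(q).all(1)]; c0=np.median(q,0)
    for _ in range(4):
        w=np.linalg.svd(q-q.mean(0),full_matrices=False)[2][2]; w*=np.sign(w[2]+1e-9); e=(q-q.mean(0))@w; q=q[abs(e)<.004]
    return m,q,w
E
python3 - <<'E'
from h import *
for c in('top','side'):
    im=cv2.imread(f'pics/{c}0.png')[:,:,::-1].copy(); P=np.load(c+'0.npy'); print(c)
    for x in caps(c,im,P): print('blue',x)
    for x in caps(c,im,P,(174,6)): print('red',x)
    m,q,w=lid(c,im,P); print('lid',m.sum(),len(q),w.round(3),'angle',np.arccos(w[2]).round(3),q.min(0).round(3),q.max(0).round(3))
    cs,_=cv2.findContours(m.astype(np.uint8),0,2); k=max(cs,key=cv2.contourArea)
    ap=cv2.approxPolyDP(k,6,True)[:,0]; q0=q.mean(0)
    rr,E=rays(c,ap); D=rr@E[:3,:3].T; t=((q0-E[:3,3])@w)/(D@w); print('lid corners',ap.tolist(),(E[:3,3]+D*t[:,None]).round(3).tolist())
    # dark-blue box pixels
    hsv=cv2.cvtColor(im,cv2.COLOR_RGB2HSV)
    b=(abs(hsv[:,:,0].astype(int)-110)<10)&(hsv[:,:,1]>150)&(P[:,:,2]>.049)&(P[:,:,2]<.061)&(P[:,:,0]>.35)&(P[:,:,0]<.75)&(abs(P[:,:,1]+.1)<.2)
    q=P[b]; print('rim',len(q),q.min(0).round(3),q.max(0).round(3)); print(cv2.boxPoints(cv2.minAreaRect(q[:,:2].astype(np.float32))).round(3).tolist())
t='top'
for n,uv,z in [('eye',(441,212),.107),('grip',(421,232),.072),('scanner',(430,217),0),('hook',(190,180),0),('peg',(177,168),.2),('hinge',(359,160),.0565)]: print(n,at_z(t,uv,z).round(3))
for n,uv,z in [('scanner',(370,321),0),('grip',(344,312),.072),('eye',(370,305),.107),('peg',(304,119),.2),('hook',(310,156),0),('hinge',(382,236),.0565)]: print('side',n,at_z('side',uv,z).round(3))
for n,c,uv in [('amber','top',(263,163)),('bottle','top',(405,125)),('jar','top',(447,138)),('bottle','side',(434,255)),('jar','side',(445,294)),('amber','side',(349,175))]:
    u,v=uv; P=np.load(c+'0.npy'); print(n,np.nanmedian(P[v-2:v+3,u-2:u+3].reshape(-1,3),0).round(3))
# steel hook
P=np.load('top0.npy'); im=cv2.imread('pics/top0.png')[:,:,::-1]
sub=P[140:210,155:215].reshape(-1,3); f=sub[(sub[:,2]>.007)&(sub[:,2]<.018)]; print('foot',len(f),cv2.boxPoints(cv2.minAreaRect(f[:,:2].astype(np.float32))).round(3).tolist())
pg=sub[(sub[:,2]>.19)&(sub[:,2]<.22)]; print(len(pg),pg.round(3).tolist()[::4])
P=np.load('top0.npy'); s=P[195:255,405:455].reshape(-1,3); im2=im[195:255,405:455].reshape(-1,3)
h=s[(s[:,2]>.075)&(s[:,2]<.092)]; print('handle',len(h)); mu=h.mean(0); v=np.linalg.svd((h-mu)[:,:2],full_matrices=False)[2][0]; print(mu.round(3),v.round(3)); tt=(h-mu)[:,:2]@v; print(tt.min(),tt.max())
for n,uv in [('x',(0,0))]: pass
cc=cv2.resize(cv2.imread('pics/side0.png')[90:180,270:350],None,fx=4,fy=4,interpolation=2); ct=cv2.resize(cv2.imread('pics/top0.png')[140:210,155:235],None,fx=4,fy=4,interpolation=2); cv2.imwrite('pics/hook.png',np.vstack([cc,ct])[:600])
E
```

```text
top
blue ([232.0, 116.0], 125, [0.7996, 0.194, 0.0558], [0.838, 0.214, 0.054])
blue ([68.0, 154.0], 402, [0.7527, 0.6984, 0.0451], [0.723, 0.665, 0.036])
blue ([358.0, 209.0], 357, [0.5025, -0.1465, 0.0545], [0.524, -0.13, 0.036])
blue ([245.0, 199.0], 157, [0.5662, 0.1749, 0.0311], [0.565, 0.175, 0.03])
blue ([211.0, 229.0], 119, [0.4874, 0.2758, 0.031], [0.488, 0.274, 0.029])
blue ([240.0, 232.0], 62, [0.4735, 0.1907, 0.0314], [0.467, 0.193, 0.031])
red ([275.0, 229.0], 167, [0.4714, 0.0958, 0.031], [0.47, 0.095, 0.027])
lid 1926 1914 [ 0.622 -0.119  0.774] angle 0.686 [ 0.507 -0.255  0.057] [ 0.659 -0.028  0.16 ]
lid corners [[319, 158], [316, 189], [396, 196], [392, 165]] [[0.659, -0.048, 0.064], [0.545, -0.029, 0.159], [0.509, -0.235, 0.156], [0.621, -0.254, 0.063]]
rim 59 [ 0.481 -0.236  0.05 ] [ 0.568 -0.029  0.061]
[[0.4779999852180481, -0.2290000021457672], [0.5260000228881836, -0.23899999260902405], [0.5680000185966492, -0.03099999949336052], [0.5199999809265137, -0.020999999716877937]]
side
blue ([120.0, 48.0], 61, [0.1446, 1.4519, 0.0432], [0.139, 1.451, 0.035])
blue ([38
[... 1742 characters left out ...]
8199999928474426], [0.6230000257492065, 0.46299999952316284]]
96 [[0.646, 0.336, 0.213], [0.639, 0.339, 0.219], [0.647, 0.337, 0.194], [0.637, 0.339, 0.22], [0.642, 0.335, 0.202], [0.64, 0.342, 0.202], [0.643, 0.335, 0.191], [0.635, 0.336, 0.206], [0.635, 0.341, 0.199], [0.63, 0.336, 0.205], [0.629, 0.335, 0.202], [0.625, 0.331, 0.205], [0.622, 0.329, 0.203], [0.622, 0.331, 0.198], [0.62, 0.32, 0.201], [0.616, 0.319, 0.204], [0.614, 0.317, 0.202], [0.611, 0.314, 0.203], [0.608, 0.312, 0.202], [0.606, 0.31, 0.201], [0.601, 0.309, 0.207], [0.598, 0.308, 0.208], [0.593, 0.304, 0.215], [0.59, 0.301, 0.215]]
handle 439
[ 0.439 -0.328  0.086] [-0.732  0.682]
-0.06603457636897048 0.0675999196985619
```

View pics/hook.png

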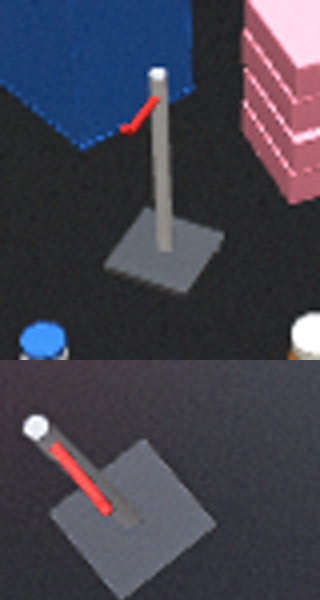

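The crop confirms the steel hook: grey foot, grey post and red peg. The others have purple, yellow or orange feet. Now I'll work out the approach to the lid.

```bash
cat >> h.py <<'E'
YB=-.193; B0=np.array([.5685,-.139,0]); RB=R.from_euler('z',YB)
def bw(x,y,z): return B0+RB.apply([x,y,z])
def wb(p): return RB.inv().apply(np.array(p)-B0).round(4)
D0=down(YB+np.pi/2)   # tool x = box y, tool y = box x
def st():
    o=r.get_obs(); print('t',round(float(o['clock']),2),'tcp',np.round(o['tcp_pos'],4),'box',wb(o['tcp_pos']),'F',np.round(o['contact_force'],2),'w',round(float(o['grip_width']),4),'gf',round(float(o['gripper_force']),1),'q',np.round(o['joints'],2))
E
python3 - <<'E'
from h import *
for p in [(.182,.65,.36),(.50,.25,.36),tuple(bw(-.10,0,.30)),tuple(bw(-.10,0,.139))]: print(np.round(p,3),*rel(p,D0))
for uv in [(296,274),(240,304),(174,318)]: print(at_z('top',uv,0).round(3))
E
```

```text
[0.182 0.65  0.36 ] [-0.001 -0.    -0.439] [ 0.    -0.     0.949]
[0.5  0.25 0.36] [-1.657 -1.198 -0.439] [ 0.    -0.     0.949]
[ 0.47 -0.12  0.3 ] [-1.941 -2.655 -0.199] [ 0.    -0.     0.949]
[ 0.47  -0.12   0.139] [-1.941 -2.655  0.445] [ 0.    -0.     0.949]
[[0.342 0.046 0.   ]]
[[0.272 0.208 0.   ]]
[[0.25  0.394 0.   ]]
```

Emit:
servo_tool --commands '[[[0,0,-0.2],[0,0,0]],[[0,0,-0.44],[0,0,0]],[[0,0,-0.44],[0,0,0.1]],[[-0.2,-0.14,-0.44],[0,0,0.2]],[[-0.4,-0.29,-0.44],[0,0,0.3]],[[-0.6,-0.43,-0.44],[0,0,0.4]],[[-0.8,-0.58,-0.44],[0,0,0.5]],[[-1,-0.72,-0.44],[0,0,0.6]],[[-1,-0.72,-0.44],[0,0,0.7]],[[-1,-0.72,-0.44],[0,0,0.8]],[[-1,-0.72,-0.44],[0,0,0.9]],[[-1,-0.72,-0.44],[0,0,0.949]],[[-1,-0.72,-0.44],[0,0,0.949]],[[-1,-0.72,-0.44],[0,0,0.949]]]' --claw 1

```text
clock: 2.9
tcp_pos: [0.374, 0.4095, 0.3603]
orientation: [-2.421, -2.002, -0.0]
contact_force: [-0.7, -0.4, -0.8]
grip_width: 0.0001
gripper_force: 0.0
```

```bash
python3 - <<'E'
from h import *
st()
for p in [(.50,.25,.36),tuple(bw(-.10,0,.34)),tuple(bw(-.10,0,.139))]: print(np.round(p,3),*rel(p,D0))
E
```

```text
t 2.9 tcp [0.374  0.4095 0.3603] box [-0.2961  0.501   0.3603] F [-0.67 -0.42 -0.78] w 0.0001 gf 0.0 q [-1.25  0.19  0.37  1.72 -0.07  1.24 -1.06]
[0.5  0.25 0.36] [-0.532  0.615  0.001] [-0.    -0.     0.003]
[ 0.47 -0.12  0.34] [-2.007  0.776  0.081] [-0.    -0.     0.003]
[ 0.47  -0.12   0.139] [-2.007  0.776  0.885] [-0.    -0.     0.003]
```

Emit:
servo_tool --commands '[[[-0.15,0.15,0],[0,0,0]],[[-0.3,0.32,0],[0,0,0]],[[-0.45,0.5,0],[0,0,0]],[[-0.6,0.62,0],[0,0,0]],[[-0.75,0.65,0],[0,0,0]],[[-0.9,0.67,0],[0,0,0]],[[-1,0.7,0],[0,0,0]]]'

```text
clock: 3.6
tcp_pos: [0.498, 0.1266, 0.3605]
orientation: [2.425, 1.997, -0.0]
contact_force: [-0.6, 0.4, -0.8]
grip_width: 0.0001
gripper_force: 0.0
```

Emit:
servo_tool --commands '[[[-0.2,0.03,0],[0,0,0]],[[-0.4,0.05,0],[0,0,0]],[[-0.6,0.06,0],[0,0,0]],[[-0.8,0.07,0],[0,0,0]],[[-1,0.076,0],[0,0,0]],[[-1,0.076,0.1],[0,0,0]],[[-1,0.076,0.3],[0,0,0]],[[-1,0.076,0.5],[0,0,0]],[[-1,0.076,0.7],[0,0,0]],[[-1,0.076,0.88],[0,0,0]],[[-1,0.076,0.88],[0,0,0]],[[-1,0.076,0.88],[0,0,0]]]'

```text
clock: 4.8
tcp_pos: [0.4689, -0.1189, 0.1409]
orientation: [-2.423, -1.999, 0.002]
contact_force: [0.8, -0.8, -0.2]
grip_width: 0.0001
gripper_force: 0.0
```

```bash
python3 - <<'E'
from h import *
st()
E
```

```text
t 4.8 tcp [ 0.4689 -0.1189  0.1409] box [-0.1016  0.0006  0.1409] F [ 0.77 -0.78 -0.18] w 0.0001 gf 0.0 q [-0.44  0.38  0.69  2.14 -0.35  0.74  0.28]
```

Emit:
servo_tool --commands '[[[0,0.05,0],[0,0,0]],[[0,0.1,0],[0,0,0]],[[0,0.14,0],[0,0,0]],[[0,0.18,0],[0,0,0]],[[0,0.22,-0.02],[0,0,0]],[[0,0.26,-0.04],[0,0,0]],[[0,0.3,-0.06],[0,0,0]],[[0,0.34,-0.08],[0,0,0]],[[0,0.38,-0.1],[0,0,0]],[[0,0.42,-0.11],[0,0,0]],[[0,0.46,-0.12],[0,0,0]],[[0,0.5,-0.13],[0,0,0]],[[0,0.53,-0.13],[0,0,0]],[[0,0.56,-0.13],[0,0,0]],[[0,0.58,-0.13],[0,0,0]],[[0,0.6,-0.13],[0,0,0]],[[0,0.6,-0.13],[0,0,0]]]'

```text
clock: 6.5
tcp_pos: [0.6261, -0.15, 0.1834]
orientation: [2.411, 1.987, 0.025]
contact_force: [0.7, 2.5, 44.7]
grip_width: -0.0001
gripper_force: 19.6
```

```bash
python3 - <<'E'
from h import *
st()
for c in('side','top'):
    im,d,P=cloud(c); save(c+'1',im); m,q,w=lid(c,im,P); print(c,len(q),w.round(3),np.arccos(abs(w[2])).round(3),q.min(0).round(3),q.max(0).round(3))
E
```

```text
t 6.5 tcp [ 0.6261 -0.15    0.1834] box [0.0586 0.0003 0.1834] F [ 0.71  2.52 44.7 ] w -0.0001 gf 19.6 q [-0.33  0.56  0.66  1.75 -0.41  0.95  0.3 ]
side 709 [-0.983  0.185  0.01 ] 1.561 [ 0.618 -0.261  0.059] [ 0.657 -0.063  0.213]
top 367 [-0.981  0.191  0.013] 1.558 [ 0.617 -0.255  0.06 ] [ 0.631 -0.201  0.208]
```

Emit:
servo_tool --commands '[[[0,-0.005,-0.04],[0,0,0]],[[0,-0.02,-0.1],[0,0,0]],[[0,-0.06,-0.15],[0,0,0]],[[0,-0.1,-0.2],[0,0,0]],[[0,-0.15,-0.3],[0,0,0]],[[0,-0.15,-0.3],[0,0,0]],[[0,-0.15,-0.3],[0,0,0]]]'

```text
clock: 7.3
tcp_pos: [0.5791, -0.1398, 0.2481]
orientation: [-2.424, -1.998, -0.001]
contact_force: [-0.4, 0.3, 0.3]
grip_width: -0.0
gripper_force: 0.0
```

```bash
python3 - <<'E'
from h import *
st()
for c in('side','top'):
    im,d,P=cloud(c); save(c+'2',im); m,q,w=lid(c,im,P); print(c,len(q),w.round(3),np.arccos(abs(w[2])).round(3),q.min(0).round(3),q.max(0).round(3))
    for x in caps(c,im,P): print('blue',x)
E
```

```text
t 7.3 tcp [ 0.5791 -0.1398  0.2481] box [0.0106 0.0012 0.2481] F [-0.39  0.33  0.32] w -0.0 gf 0.0 q [-0.41  0.42  0.72  1.79 -0.32  1.05  0.24]
side 958 [-0.982  0.186  0.007] 1.564 [ 0.619 -0.261  0.057] [ 0.66  -0.052  0.208]
blue ([244.0, 14.0], 464, [0.8162, 1.4517, 0.0435], [0.819, 1.453, 0.036])
blue ([286.0, 113.0], 354, [0.6399, 0.5428, 0.043], [0.671, 0.602, 0.036])
blue ([354.0, 147.0], 58, [0.7903, 0.2603, 0.0454], [0.79, 0.258, 0.035])
blue ([280.0, 175.0], 82, [0.4851, 0.2719, 0.0299], [0.486, 0.272, 0.03])
blue ([313.0, 185.0], 87, [0.5666, 0.1721, 0.0302], [0.568, 0.171, 0.029])
blue ([284.0, 192.0], 91, [0.462, 0.1869, 0.0305], [0.464, 0.19, 0.027])
top 198 [-0.979  0.201  0.012] 1.559 [ 0.65  -0.083  0.063] [ 0.662 -0.047  0.205]
blue ([228.0, 121.0], 91, [0.797, 0.2083, 0.0558], [0.807, 0.217, 0.053])
blue ([68.0, 155.0], 407, [0.753, 0.6989, 0.0443], [0.724, 0.665, 0.036])
blue ([386.0, 195.0], 285, [0.5356, -0.2362, 0.0548], [0.55, -0.217, 0.036])
blue ([245.0, 198.0], 116, [0.5687, 0.1743, 0.031], [0.567, 0.175, 0.031])
blue ([210.0, 227.0], 63, [0.4929, 0.2753, 0.0309], [0.492, 0.275, 0.029])
```

```bash
python3 - <<'E'
from h import *
p=[(.568,.174,.15),(.568,.174,.024)]
for q in p: print(*rel(q,D0))
E
```

```text
[ 1.223 -0.282  0.388] [-0.001  0.     0.001]
[ 1.223 -0.281  0.892] [-0.001  0.     0.001]
```

Emit:
servo_tool --commands '[[[0.15,-0.1,0],[0,0,0]],[[0.35,-0.16,0],[0,0,0]],[[0.55,-0.2,0],[0,0,0]],[[0.75,-0.28,0.05],[0,0,0]],[[0.9,-0.28,0.1],[0,0,0]],[[1,-0.282,0.2],[0,0,0]],[[1,-0.282,0.3],[0,0,0]],[[1,-0.282,0.3],[0,0,0]]]' --claw 0.25 --squeeze 30

```text
clock: 8.2
tcp_pos: [0.5552, 0.1195, 0.1689]
orientation: [-2.421, -1.999, 0.012]
contact_force: [-0.5, 0.1, -0.2]
grip_width: 0.0639
gripper_force: 0.0
```

Emit:
servo_tool --commands '[[[0.12,0,0],[0,0,0]],[[0.223,0,0],[0,0,0]],[[0.223,0,0.15],[0,0,0]],[[0.223,0,0.3],[0,0,0]],[[0.223,0,0.4],[0,0,0]],[[0.223,0,0.5],[0,0,0]],[[0.223,0,0.56],[0,0,0]],[[0.223,0,0.588],[0,0,0]],[[0.223,0,0.588],[0,0,0]],[[0.223,0,0.588],[0,0,0]]]'

```text
clock: 9.2
tcp_pos: [0.5694, 0.1735, 0.0269]
orientation: [2.425, 1.996, 0.002]
contact_force: [-0.6, 0.3, 0.9]
grip_width: 0.0641
gripper_force: 0.0
```

```bash
python3 - <<'E'
from h import *
st(); print(*rel((.568,.174,.024),D0))
E
```

```text
t 9.2 tcp [0.5694 0.1735 0.0269] box [-0.059   0.3068  0.0269] F [-0.64  0.25  0.9 ] w 0.0641 gf 0.0 q [-0.75  0.69  0.48  1.92 -0.51  0.64 -0.15]
[ 0.001 -0.006  0.012] [ 0.001 -0.001 -0.   ]
```

Emit:
servo_tool --commands '[[[0,0,0.01],[0,0,0]],[[0,0,0.01],[0,0,0]],[[0,0,0.01],[0,0,0]],[[0,0,0.01],[0,0,0]],[[0,0,0.01],[0,0,0]],[[0,0,-0.1],[0,0,0]],[[0,0,-0.25],[0,0,0]],[[0,0,-0.4],[0,0,0]],[[-0.1,0,-0.5],[0,0,0]],[[-0.2,0.03,-0.5],[0,0,0]],[[-0.35,0.07,-0.5],[0,0,0]],[[-0.5,0.1,-0.5],[0,0,0]],[[-0.65,0.14,-0.5],[0,0,0]],[[-0.8,0.18,-0.5],[0,0,0]],[[-0.9,0.21,-0.5],[0,0,0]],[[-1,0.216,-0.5],[0,0,0]]]' --claw 1

```text
clock: 10.8
tcp_pos: [0.5739, -0.084, 0.151]
orientation: [2.425, 1.996, 0.001]
contact_force: [0.0, 0.4, -0.7]
grip_width: 0.0409
gripper_force: 30.5
```

```bash
python3 - <<'E'
from h import *
st(); print(*rel(bw(-.005,-.06,.15),D0),*rel(bw(-.005,-.06,.033),D0))
E
```

```text
t 10.8 tcp [ 0.5739 -0.084   0.151 ] box [-0.0052  0.0551  0.151 ] F [ 0.04  0.4  -0.75] w 0.0409 gf 30.5 q [-0.43  0.5   0.62  1.91 -0.38  0.85  0.2 ]
[-0.46   0.001  0.004] [ 0.001  0.    -0.   ] [-0.46   0.001  0.472] [ 0.001  0.    -0.   ]
```

Emit:
servo_tool --commands '[[[-0.15,0,0],[0,0,0]],[[-0.3,0,0],[0,0,0]],[[-0.42,0,0],[0,0,0]],[[-0.46,0,0.05],[0,0,0]],[[-0.46,0,0.18],[0,0,0]],[[-0.46,0,0.3],[0,0,0]],[[-0.46,0,0.4],[0,0,0]],[[-0.46,0,0.45],[0,0,0]],[[-0.46,0,0.475],[0,0,0]],[[-0.46,0,0.475],[0,0,0]],[[-0.46,0,0.475],[0,0,0]]]'

```text
clock: 11.9
tcp_pos: [0.5524, -0.1952, 0.0329]
orientation: [2.424, 1.997, 0.001]
contact_force: [0.9, 0.5, -0.0]
grip_width: 0.0408
gripper_force: 30.6
```

Emit:
servo_tool --commands '[[[0,0,0],[0,0,0]],[[0,0,0],[0,0,0]],[[0,0,0],[0,0,0]],[[0,0,0],[0,0,0]],[[0,0,-0.1],[0,0,0]],[[0,0,-0.25],[0,0,0]],[[0,0,-0.45],[0,0,0]],[[0.1,-0.03,-0.45],[0,0,0]],[[0.3,-0.07,-0.45],[0,0,0]],[[0.5,-0.1,-0.45],[0,0,0]],[[0.7,-0.13,-0.45],[0,0,0]],[[0.9,-0.16,-0.45],[0,0,0]],[[1,-0.2,-0.45],[0,0,0]]]' --claw 0.38

```text
clock: 13.2
tcp_pos: [0.5508, 0.065, 0.1446]
orientation: [-2.419, -2.003, -0.003]
contact_force: [-1.2, -0.1, 0.4]
grip_width: 0.0528
gripper_force: 0.0
```

```bash
python3 - <<'E'
from h import *
st()
for c in('side','top'):
    im,d,P=cloud(c); save(c+'3',im); m,q,w=lid(c,im,P); print(c,len(q),w.round(3))
    for x in caps(c,im,P): 
        if .4<x[2][0]<.7 and abs(x[2][1])<.4: print('blue',x, wb(x[2]))
print(*rel((.465,.1905,.15),D0),*rel((.4865,.273,.15),D0))
E
```

```text
t 13.2 tcp [0.5508 0.065  0.1446] box [-0.0565  0.1968  0.1446] F [-1.23 -0.12  0.4 ] w 0.0528 gf 0.0 q [-0.71  0.47  0.62  1.97 -0.38  0.81 -0.06]
side 1065 [-0.982  0.187  0.008]
blue ([280.0, 175.0], 82, [0.4854, 0.273, 0.0303], [0.485, 0.273, 0.03]) [-0.1606  0.3884  0.0303]
blue ([284.0, 192.0], 93, [0.4658, 0.1881, 0.0294], [0.464, 0.19, 0.028]) [-0.1635  0.3013  0.0294]
blue ([364.0, 264.0], 123, [0.5516, -0.1985, 0.0357], [0.552, -0.196, 0.034]) [-0.0052 -0.0616  0.0357]
top 1342 [-0.982  0.189  0.008]
blue ([319.0, 175.0], 88, [0.6206, -0.0417, 0.0569], [0.597, -0.053, 0.039]) [0.0325 0.1055 0.0569]
blue ([378.0, 188.0], 450, [0.5677, -0.2201, 0.0545], [0.562, -0.172, 0.036]) [ 0.0148 -0.0797  0.0545]
blue ([373.0, 193.0], 148, [0.5501, -0.1919, 0.0373], [0.551, -0.193, 0.035]) [-0.0079 -0.0554  0.0373]
blue ([330.0, 208.0], 51, [0.5112, -0.0742, 0.0571], [0.513, -0.065, 0.055]) [-0.0687  0.0526  0.0571]
blue ([210.0, 227.0], 54, [0.4927, 0.2802, 0.0313], [0.491, 0.277, 0.029]) [-0.1548  0.3969  0.0313]
[ 0.428 -0.425 -0.022] [-0.001 -0.001  0.006] [ 0.768 -0.401 -0.021] [-0.001 -0.001  0.006]
```

Emit:
servo_tool --commands '[[[0.15,-0.15,0],[0,0,0]],[[0.3,-0.3,0],[0,0,0]],[[0.4,-0.4,0],[0,0,0]],[[0.428,-0.425,0.05],[0,0,0]],[[0.428,-0.425,0.2],[0,0,0]],[[0.428,-0.425,0.32],[0,0,0]],[[0.428,-0.425,0.42],[0,0,0]],[[0.428,-0.425,0.47],[0,0,0]],[[0.428,-0.425,0.485],[0,0,0]],[[0.428,-0.425,0.485],[0,0,0]],[[0.428,-0.425,0.485],[0,0,0]]]' --claw 0.25

```text
clock: 14.4
tcp_pos: [0.4676, 0.1852, 0.0242]
orientation: [2.425, 1.996, 0.003]
contact_force: [-0.4, -0.5, 0.8]
grip_width: 0.0643
gripper_force: 0.0
```

Emit:
servo_tool --commands '[[[0,0,0],[0,0,0]],[[0,0,0],[0,0,0]],[[0,0,0],[0,0,0]],[[0,0,0],[0,0,0]],[[0,0,0],[0,0,0]],[[0,0,-0.1],[0,0,0]],[[0,0,-0.25],[0,0,0]],[[0,0,-0.4],[0,0,0]],[[0,0.05,-0.5],[0,0,0]],[[-0.1,0.2,-0.5],[0,0,0]],[[-0.25,0.35,-0.5],[0,0,0]],[[-0.4,0.45,-0.5],[0,0,0]],[[-0.55,0.55,-0.5],[0,0,0]],[[-0.7,0.6,-0.5],[0,0,0]],[[-0.85,0.63,-0.5],[0,0,0]],[[-1,0.63,-0.5],[0,0,0]],[[-1,0.63,-0.5],[0,0,0]]]' --claw 1

```text
clock: 16.1
tcp_pos: [0.5717, -0.0974, 0.1492]
orientation: [2.432, 1.985, -0.002]
contact_force: [-0.6, 0.1, -0.2]
grip_width: 0.0413
gripper_force: 30.7
```

```bash
python3 - <<'E'
from h import *
st(); print(*rel(bw(-.005,0,.033),D0))
E
```

```text
t 16.1 tcp [ 0.5717 -0.0974  0.1492] box [-0.0049  0.0415  0.1492] F [-0.55  0.09 -0.23] w 0.0413 gf 30.7 q [-0.42  0.51  0.64  1.91 -0.4   0.85  0.22]
[-0.165  0.     0.465] [ 0.001  0.002 -0.006]
```

Emit:
servo_tool --commands '[[[-0.1,0,0],[0,0,0]],[[-0.165,0,0.03],[0,0,0]],[[-0.165,0,0.15],[0,0,0]],[[-0.165,0,0.28],[0,0,0]],[[-0.165,0,0.4],[0,0,0]],[[-0.165,0,0.445],[0,0,0]],[[-0.165,0,0.468],[0,0,0]],[[-0.165,0,0.468],[0,0,0]],[[-0.165,0,0.468],[0,0,0]]]'

```text
clock: 17.0
tcp_pos: [0.5664, -0.131, 0.0326]
orientation: [2.424, 1.997, 0.002]
contact_force: [0.1, 0.5, -0.9]
grip_width: 0.0406
gripper_force: 30.7
```

Emit:
servo_tool --commands '[[[0,0,0],[0,0,0]],[[0,0,0],[0,0,0]],[[0,0,0],[0,0,0]],[[0,0,0],[0,0,0]],[[0,0,-0.1],[0,0,0]],[[0,0,-0.25],[0,0,0]],[[0,0,-0.45],[0,0,0]],[[0.15,-0.05,-0.48],[0,0,0]],[[0.3,-0.15,-0.48],[0,0,0]],[[0.5,-0.25,-0.48],[0,0,0]],[[0.7,-0.35,-0.48],[0,0,0]],[[0.9,-0.45,-0.48],[0,0,0]],[[1,-0.55,-0.48],[0,0,0]],[[1,-0.6,-0.48],[0,0,0]]]' --claw 0.38

```text
clock: 18.4
tcp_pos: [0.4642, 0.1496, 0.151]
orientation: [-2.414, -2.007, -0.001]
contact_force: [-0.4, 0.8, 0.7]
grip_width: 0.053
gripper_force: 0.0
```

```bash
python3 - <<'E'
from h import *
st()
for c in('side','top'):
    im,d,P=cloud(c); save(c+'4',im); m,q,w=lid(c,im,P); print(c,len(q),w.round(3))
    for x in caps(c,im,P): 
        if .4<x[2][0]<.7 and abs(x[2][1])<.4: print('blue',x, wb(x[2]))
print(*rel((.4865,.273,.15),D0))
E
```

```text
t 18.4 tcp [0.4642 0.1496 0.151 ] box [-0.1577  0.2632  0.151 ] F [-0.42  0.81  0.73] w 0.053 gf 0.0 q [-0.99  0.36  0.67  2.12 -0.32  0.76 -0.29]
side 1063 [-0.982  0.187  0.007]
blue ([282.0, 175.0], 48, [0.4919, 0.267, 0.0303], [0.49, 0.269, 0.03]) [-0.1531  0.3838  0.0303]
blue ([356.0, 245.0], 115, [0.5667, -0.129, 0.0357], [0.568, -0.128, 0.035]) [-0.0037  0.0095  0.0357]
blue ([364.0, 264.0], 123, [0.5513, -0.1988, 0.036], [0.551, -0.198, 0.036]) [-0.0054 -0.062   0.036 ]
top 1356 [-0.982  0.189  0.008]
blue ([348.0, 190.0], 142, [0.5658, -0.1245, 0.037], [0.565, -0.125, 0.035]) [-0.0054  0.0137  0.037 ]
blue ([373.0, 193.0], 148, [0.5503, -0.1934, 0.037], [0.55, -0.193, 0.034]) [-0.0074 -0.0569  0.037 ]
[ 0.521 -0.008  0.004] [-0.001  0.     0.003]
```

Emit:
servo_tool --commands '[[[0.15,0,0],[0,0,0]],[[0.3,0,0],[0,0,0]],[[0.45,-0.005,0],[0,0,0]],[[0.521,-0.008,0.05],[0,0,0]],[[0.521,-0.008,0.15],[0,0,0]],[[0.521,-0.008,0.3],[0,0,0]],[[0.521,-0.008,0.4],[0,0,0]],[[0.521,-0.008,0.48],[0,0,0]],[[0.521,-0.008,0.506],[0,0,0]],[[0.521,-0.008,0.506],[0,0,0]],[[0.521,-0.008,0.506],[0,0,0]]]' --claw 0.25

```text
clock: 19.6
tcp_pos: [0.4903, 0.271, 0.0257]
orientation: [2.426, 1.996, 0.002]
contact_force: [0.7, 0.2, 1.2]
grip_width: 0.0644
gripper_force: 0.0
```

Emit:
servo_tool --commands '[[[0,0,0],[0,0,0]],[[0,0,0],[0,0,0]],[[0,0,0],[0,0,0]],[[0,0,0],[0,0,0]],[[0,0,0],[0,0,0]],[[0,0,-0.1],[0,0,0]],[[0,0,-0.25],[0,0,0]],[[0,0,-0.4],[0,0,0]],[[0,0.05,-0.5],[0,0,0]],[[-0.1,0.2,-0.5],[0,0,0]],[[-0.25,0.35,-0.5],[0,0,0]],[[-0.4,0.45,-0.5],[0,0,0]],[[-0.55,0.55,-0.5],[0,0,0]],[[-0.7,0.6,-0.5],[0,0,0]],[[-0.85,0.62,-0.5],[0,0,0]],[[-1,0.62,-0.5],[0,0,0]],[[-1,0.62,-0.5],[0,0,0]]]' --claw 1

```text
clock: 21.3
tcp_pos: [0.592, -0.0109, 0.1509]
orientation: [2.432, 1.985, -0.002]
contact_force: [-0.6, -0.3, -1.3]
grip_width: 0.0407
gripper_force: 30.7
```

```bash
python3 - <<'E'
from h import *
st(); print(*rel(bw(-.005,.066,.033),D0))
E
```

```text
t 21.3 tcp [ 0.592  -0.0109  0.1509] box [-0.0015  0.1303  0.1509] F [-0.59 -0.27 -1.29] w 0.0407 gf 30.7 q [-0.56  0.53  0.64  1.88 -0.4   0.86  0.07]
[-0.256 -0.012  0.472] [ 0.001  0.002 -0.006]
```

Emit:
servo_tool --commands '[[[-0.15,-0.01,0],[0,0,0]],[[-0.25,-0.012,0.03],[0,0,0]],[[-0.256,-0.012,0.15],[0,0,0]],[[-0.256,-0.012,0.28],[0,0,0]],[[-0.256,-0.012,0.4],[0,0,0]],[[-0.256,-0.012,0.445],[0,0,0]],[[-0.256,-0.012,0.472],[0,0,0]],[[-0.256,-0.012,0.472],[0,0,0]],[[-0.256,-0.012,0.472],[0,0,0]]]'

```text
clock: 22.2
tcp_pos: [0.5791, -0.0658, 0.0329]
orientation: [2.424, 1.997, 0.002]
contact_force: [0.5, -0.0, 0.5]
grip_width: 0.0409
gripper_force: 31.1
```

Emit:
servo_tool --commands '[[[0,0,0],[0,0,0]],[[0,0,0],[0,0,0]],[[0,0,0],[0,0,0]],[[0,0,0],[0,0,0]],[[0,0,-0.1],[0,0,0]],[[0,0,-0.25],[0,0,0]],[[0,0,-0.45],[0,0,0]],[[0,0,-0.65],[0,0,0]],[[0,0,-0.85],[0,0,0]],[[0.2,-0.15,-1],[0,0,0]],[[0.4,-0.3,-1],[0,0,0]],[[0.4,-0.3,-1],[0,0,0]]]' --claw 0.38

```text
clock: 23.4
tcp_pos: [0.5228, 0.0494, 0.2829]
orientation: [-2.423, -1.999, -0.004]
contact_force: [-0.2, 0.6, 0.4]
grip_width: 0.053
gripper_force: 0.0
```

```bash
python3 - <<'E'
from h import *
st()
for c in('side','top'):
    im,d,P=cloud(c); save(c+'5',im); m,q,w=lid(c,im,P); print(c,len(q),w.round(3))
    for x in caps(c,im,P): 
        if .4<x[2][0]<.7 and abs(x[2][1])<.4: print('blue',x, wb(x[2]))
print(*rel(bw(.12,0,.29),D0),*rel(bw(.12,0,.2055),D0))
cv2.imwrite('pics/v5.png',cv2.resize(cv2.imread('pics/top5.png')[110:350,140:500],None,fx=2.2,fy=2.2))
E
```

```text
t 23.4 tcp [0.5228 0.0494 0.2829] box [-0.081   0.1762  0.2829] F [-0.21  0.58  0.45] w 0.053 gf 0.0 q [-0.83  0.23  0.74  1.91 -0.18  1.06 -0.21]
side 1064 [-0.982  0.187  0.008]
blue ([356.0, 245.0], 113, [0.5668, -0.1283, 0.036], [0.567, -0.128, 0.035]) [-0.0037  0.0102  0.036 ]
blue ([364.0, 264.0], 123, [0.5514, -0.1984, 0.0362], [0.552, -0.197, 0.036]) [-0.0054 -0.0616  0.0362]
top 1346 [-0.982  0.189  0.008]
blue ([379.0, 192.0], 441, [0.5332, -0.2251, 0.0542], [0.557, -0.175, 0.036]) [-0.0181 -0.0913  0.0542]
blue ([328.0, 185.0], 50, [0.5873, -0.0696, 0.0367], [0.582, -0.062, 0.036]) [0.0051 0.0717 0.0367]
blue ([349.0, 189.0], 105, [0.5691, -0.1287, 0.0373], [0.565, -0.124, 0.036]) [-0.0014  0.0102  0.0373]
blue ([373.0, 193.0], 148, [0.5512, -0.195, 0.0377], [0.55, -0.194, 0.037]) [-0.0062 -0.0583  0.0377]
[-0.72   0.802 -0.034] [-0.001 -0.002  0.005] [-0.722  0.803  0.304] [-0.001 -0.002  0.005]
```

View pics/v5.png

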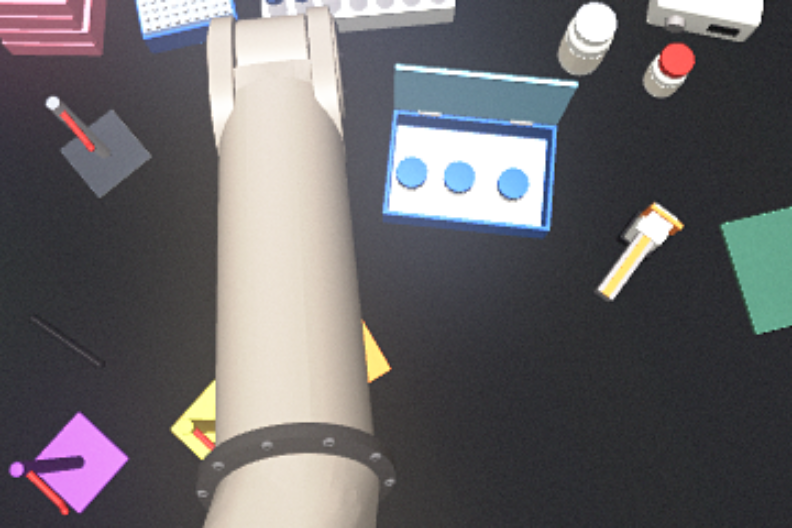

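The picture shows all three blue pots upright in the box, with caps at crop (411,172), (459,177) and (512,184). The lid is standing. Next I go behind the lid.

Emit:
servo_tool --commands '[[[-0.15,0.1,-0.04],[0,0,0]],[[-0.3,0.25,-0.06],[0,0,0]],[[-0.45,0.4,-0.06],[0,0,0]],[[-0.6,0.55,-0.06],[0,0,0]],[[-0.7,0.7,-0.06],[0,0,0]],[[-0.72,0.803,-0.05],[0,0,0]],[[-0.72,0.803,0.05],[0,0,0]],[[-0.72,0.803,0.15],[0,0,0]],[[-0.72,0.803,0.25],[0,0,0]],[[-0.72,0.803,0.304],[0,0,0]],[[-0.72,0.803,0.304],[0,0,0]]]' --claw 1

```text
clock: 24.6
tcp_pos: [0.685, -0.1685, 0.2035]
orientation: [-2.423, -1.995, 0.004]
contact_force: [-0.6, -0.5, 0.5]
grip_width: -0.0002
gripper_force: 0.0
```

```bash
python3 - <<'E'
from h import *
st(); t=wb(tool()[0])
for th in np.linspace(1.57,0,15):
    s=.13; cx=.07-s*np.cos(th)+.007*np.sin(th); cz=.0565+s*np.sin(th)+.007*np.cos(th)
    print(round(th,2),round((cx+.0145-t[0])/.25,3),round(-(cz+.019-t[2])/.25,3))
print(*rel(tool()[0],D0))
E
```

```text
t 24.6 tcp [ 0.685  -0.1685  0.2035] box [ 0.12   -0.0066  0.2035] F [-0.57 -0.51  0.52] w -0.0002 gf 0.0 q [-0.28  0.66  0.68  1.55 -0.45  1.1   0.31]
1.57 -0.114 -0.008
1.46 -0.173 -0.008
1.35 -0.231 -0.001
1.23 -0.288 0.012
1.12 -0.343 0.031
1.01 -0.395 0.057
0.9 -0.445 0.088
0.78 -0.49 0.125
0.67 -0.531 0.166
0.56 -0.567 0.212
0.45 -0.598 0.261
0.34 -0.624 0.314
0.22 -0.643 0.369
0.11 -0.656 0.426
0.0 -0.662 0.484
[0. 0. 0.] [-0.003  0.    -0.   ]
```

Emit:
servo_tool --commands '[[[0,-0.06,0],[0,0,0]],[[0,-0.114,0],[0,0,0]],[[0,-0.173,-0.005],[0,0,0]],[[0,-0.231,0],[0,0,0]],[[0,-0.288,0.012],[0,0,0]],[[0,-0.343,0.031],[0,0,0]],[[0,-0.395,0.057],[0,0,0]],[[0,-0.445,0.088],[0,0,0]],[[0,-0.49,0.125],[0,0,0]],[[0,-0.531,0.166],[0,0,0]],[[0,-0.567,0.212],[0,0,0]],[[0,-0.598,0.261],[0,0,0]],[[0,-0.624,0.314],[0,0,0]],[[0,-0.643,0.369],[0,0,0]],[[0,-0.656,0.42],[0,0,0]],[[0,-0.66,0.46],[0,0,0]],[[0,-0.66,0.48],[0,0,0]],[[0,-0.66,0.49],[0,0,0]],[[0,-0.66,0.49],[0,0,0]]]'

```text
clock: 26.5
tcp_pos: [0.5247, -0.1368, 0.0832]
orientation: [2.425, 1.997, 0.0]
contact_force: [-0.0, -0.2, 0.4]
grip_width: -0.0001
gripper_force: 0.0
```

```bash
python3 - <<'E'
from h import *
st()
for c in('side',):
    im,d,P=cloud(c); save(c+'6',im); m,q,w=lid(c,im,P); print(c,len(q),w.round(3),np.arccos(w[2]),q.min(0).round(3),q.max(0).round(3))
E
```

```text
t 26.5 tcp [ 0.5247 -0.1368  0.0832] box [-0.0434 -0.0063  0.0832] F [-0.02 -0.15  0.44] w -0.0001 gf 0.0 q [-0.33  0.56  0.62  2.04 -0.51  0.69  0.42]
side 13 [0.579 0.633 0.514] 1.0307471494414902 [ 0.477 -0.144  0.062] [ 0.513 -0.104  0.133]
```

Emit:
servo_tool --commands '[[[0,-0.01,0.01],[0,0,0]],[[0,-0.02,0.02],[0,0,0]],[[0,-0.02,0.02],[0,0,0]],[[0,-0.02,0.02],[0,0,0]]]'

```text
clock: 26.95
tcp_pos: [0.5241, -0.1367, 0.0822]
orientation: [2.42, 1.993, 0.012]
contact_force: [-1.0, 1.8, 27.2]
grip_width: -0.0003
gripper_force: 14.0
```

Emit:
servo_tool --commands '[[[0,0,-0.1],[0,0,0]],[[0,0,-0.3],[0,0,0]],[[0,0,-0.5],[0,0,0]],[[0,0,-0.7],[0,0,0]],[[0,0,-0.9],[0,0,0]],[[0,0,-0.9],[0,0,0]]]'

```text
clock: 27.55
tcp_pos: [0.5227, -0.1374, 0.31]
orientation: [2.419, 1.992, 0.015]
contact_force: [0.3, 0.5, -0.6]
grip_width: -0.0
gripper_force: 0.0
```

```bash
python3 - <<'E'
from h import *
st()
for c in('side','top'):
    im,d,P=cloud(c); save(c+'7',im); m,q,w=lid(c,im,P); print(c,len(q),w.round(3),np.arccos(w[2]),q.min(0).round(3),q.max(0).round(3),np.median(q,0))
    print(r.mark_of(c,'lid_label')[:2],r.mark_of(c,'scanner_grip')[:1],r.mark_of(c,'scanner_eye')[:1])
cv2.imwrite('pics/v7.png',cv2.resize(cv2.imread('pics/side7.png')[160:360,300:480],None,fx=3,fy=3))
E
```

```text
t 27.55 tcp [ 0.5227 -0.1374  0.31  ] box [-0.0453 -0.0072  0.31  ] F [ 0.26  0.52 -0.56] w -0.0 gf 0.0 q [-0.56  0.24  0.85  1.85 -0.21  1.12  0.17]
side 10 [-0.326 -0.895  0.303] 1.2632570347567424 [ 0.474 -0.235  0.058] [ 0.497 -0.224  0.065] [ 0.48326741 -0.23101791  0.06212552]
[{'uv': [355.2, 235.3], 'confidence': 0.69}] [{'uv': [344.4, 308.1], 'confidence': 0.65}] [{'uv': [371.7, 309.9], 'confidence': 0.64}]
top 3 [ 0.919 -0.08   0.386] 1.1749832871723482 [0.771 0.619 0.198] [0.772 0.624 0.201] [0.77142997 0.6202784  0.19993238]
[{'uv': [344.6, 184.4], 'confidence': 0.71}] [{'uv': [422.8, 231.4], 'confidence': 0.61}] [{'uv': [441.8, 208.7], 'confidence': 0.71}]
```

View pics/v7.png

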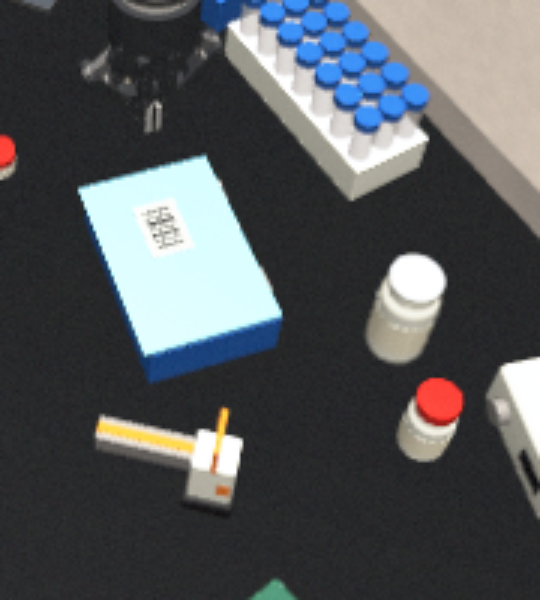

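The lid is shut: flat, with the label at crop (163,228). Next I measure the scanner precisely.

```bash
python3 - <<'E'
from h import *
L=bw(-.008,.03,.0635); print('label',L.round(4),at_z('side',(355.2,235.3),.0635).round(4),at_z('top',(344.6,184.4),.0635).round(4))
for c in('side','top'):
    im,d=r.grab_frame(c); P=pts(c,d); p=P.reshape(-1,3)
    s=p[(p[:,0]>.35)&(p[:,0]<.55)&(p[:,1]>-.42)&(p[:,1]<-.25)&(p[:,2]>.02)]
    s=s[wb(s)[:,1]<-.125] 
    e=s[(s[:,2]>.098)]; print(c,'eye',len(e),np.median(e,0).round(4),e.min(0).round(3),e.max(0).round(3))
    h=s[(s[:,2]>.079)&(s[:,2]<.088)]
    # handle: part >35mm from eye
    far=h[np.linalg.norm(h[:,:2]-np.median(e,0)[:2],axis=1)>.035]; mu=far.mean(0); v=np.linalg.svd((far-mu)[:,:2],full_matrices=False)[2][0]
    v*=np.sign(v[0]); t=(far-mu)[:,:2]@v; n=(far-mu)[:,:2]@np.array([-v[1],v[0]])
    print('handle',len(far),mu.round(4),'yaw',np.arctan2(v[1],v[0]).round(3),'end',(mu[:2]+v*np.percentile(t,1)).round(4),'width',np.percentile(n,[2,98]).round(4))
E
```

```text
label [ 0.5664 -0.108   0.0635] [[ 0.5725 -0.1098  0.0635]] [[ 0.5754 -0.113   0.0635]]
side eye 44 [ 0.4687 -0.3647  0.1297] [ 0.457 -0.377  0.102] [ 0.487 -0.345  0.134]
handle 196 [ 0.4199 -0.3114  0.084 ] yaw -0.719 end [ 0.3908 -0.2859] width [-0.0103  0.0116]
top eye 65 [ 0.4716 -0.3593  0.1284] [ 0.455 -0.376  0.102] [ 0.487 -0.34   0.136]
handle 216 [ 0.4181 -0.3093  0.0843] yaw -0.754 end [ 0.3898 -0.2827] width [-0.0107  0.0107]
```

```bash
python3 - <<'E'
from h import *
for c in('side','top'):
    im=cv2.imread(f'pics/{c}7.png')[:,:,::-1].copy(); hsv=cv2.cvtColor(im,cv2.COLOR_RGB2HSV)
    v,u=np.mgrid[0:400,0:640]; W=at_z(c,np.stack([u.ravel(),v.ravel()],1),.0635); b=wb(W).reshape(400,640,3)
    inl=(abs(b[:,:,0])<.055)&(abs(b[:,:,1])<.09)
    m=inl&(hsv[:,:,1]<70); m=cv2.morphologyEx(m.astype(np.uint8),cv2.MORPH_CLOSE,np.ones((5,5)))
    k=max(cv2.findContours(m,0,2)[0],key=cv2.contourArea); M=cv2.moments(k); uv=(M['m10']/M['m00'],M['m01']/M['m00'])
    lab=(at_z(c,uv,.0635)); q=b[m>0]; print(c,uv,lab.round(4),wb(lab),q[:,:2].min(0),q[:,:2].max(0))
    pb=(abs(b[:,:,0])<.12)&(abs(b[:,:,1])<.15)&(hsv[:,:,2]>140)&(hsv[:,:,0]>85)&(hsv[:,:,0]<104); q=b[pb]; print('lid',q[:,:2].min(0),q[:,:2].max(0),np.percentile(q[:,:2],[2,98],axis=0).tolist())
yaw=-.74; D=down(yaw); O=np.array([.4715,-.360,0]); G=O-.074*np.array([np.cos(yaw),np.sin(yaw),0])
print(G,*rel(G+[0,0,.16],D)); print(*rel(G+[0,0,.072],D))
E
```

```text
side (359.2651374250878, 243.75459805744987) [[ 0.567  -0.1434  0.0635]] [[-0.0006 -0.0046  0.0635]] [-0.0549 -0.0898] [0.0549 0.0899]
lid [-0.0763 -0.1094] [0.073  0.1085] [[-0.0736, -0.105326], [0.0694, 0.10352599999999997]]
top (354.02247353921996, 186.23923444976077) [[ 0.5678 -0.139   0.0635]] [[-0.0007 -0.0002  0.0635]] [-0.0549 -0.0899] [0.0549 0.0899]
lid [-0.0784  0.0347] [0.072  0.1083] [[-0.072244, 0.042034], [0.069022, 0.107]]
[ 0.41685333 -0.31010269  0.        ] [-0.762 -0.267  0.571] [-0.000e+00  1.000e-03  1.348e+00]
[-0.762 -0.266  0.923] [-0.000e+00  1.000e-03  1.348e+00]
```

```bash
python3 - <<'E'
from h import *
D=down(-.74+np.pi); G=np.array([.417,-.310,0])
print(*rel(G+[0,0,.18],D)); print(*rel(G+[0,0,.072],D))
E
```

```text
[-0.762 -0.266  0.491] [-0.001 -0.    -0.652]
[-0.761 -0.266  0.923] [-0.001 -0.    -0.652]
```

Emit:
servo_tool --commands '[[[-0.15,-0.05,0],[0,0,-0.09]],[[-0.3,-0.1,0],[0,0,-0.18]],[[-0.45,-0.15,0.05],[0,0,-0.27]],[[-0.6,-0.2,0.1],[0,0,-0.36]],[[-0.7,-0.24,0.2],[0,0,-0.45]],[[-0.762,-0.266,0.3],[0,0,-0.54]],[[-0.762,-0.266,0.4],[0,0,-0.63]],[[-0.762,-0.266,0.45],[0,0,-0.652]],[[-0.762,-0.266,0.49],[0,0,-0.652]],[[-0.762,-0.266,0.49],[0,0,-0.652]],[[-0.762,-0.266,0.49],[0,0,-0.652]]]' --claw 0.4

```text
clock: 29.15
tcp_pos: [0.4179, -0.3102, 0.1811]
orientation: [1.136, 2.929, -0.0]
contact_force: [-0.1, -0.4, 0.8]
grip_width: 0.0515
gripper_force: 0.0
```

```bash
python3 - <<'E'
from h import *
st()
D=down(-.74+np.pi); G=np.array([.417,-.310,0])
print(*rel(G+[0,0,.072],D))
E
```

```text
t 29.15 tcp [ 0.4179 -0.3102  0.1811] box [-0.1149 -0.1969  0.1811] F [-0.14 -0.37  0.77] w 0.0515 gf 0.0 q [-0.01  0.36  0.66  2.02 -0.29  0.85  1.64]
[ 0.003 -0.002  0.436] [-0.  0. -0.]
```

Lower, then close firmly with no lift yet.

Emit:
servo_tool --commands '[[[0.003,-0.002,0.1],[0,0,0]],[[0.003,-0.002,0.2],[0,0,0]],[[0.003,-0.002,0.3],[0,0,0]],[[0.003,-0.002,0.38],[0,0,0]],[[0.003,-0.002,0.436],[0,0,0]],[[0.003,-0.002,0.436],[0,0,0]],[[0.003,-0.002,0.436],[0,0,0]]]'

```text
clock: 29.85
tcp_pos: [0.4172, -0.3103, 0.0725]
orientation: [1.135, 2.928, -0.0]
contact_force: [0.8, 0.1, -0.6]
grip_width: 0.0512
gripper_force: 0.0
```

Emit:
servo_tool --commands '[[[0,0,0],[0,0,0]],[[0,0,0],[0,0,0]],[[0,0,0],[0,0,0]],[[0,0,0],[0,0,0]],[[0,0,0],[0,0,0]],[[0,0,0],[0,0,0]],[[0,0,0],[0,0,0]],[[0,0,-0.02],[0,0,0]],[[0,0,-0.05],[0,0,0]],[[0,0,-0.1],[0,0,0]],[[0,0,-0.16],[0,0,0]],[[0,0,-0.22],[0,0,0]],[[0,0,-0.28],[0,0,0]],[[0,0,-0.34],[0,0,0]],[[0,0,-0.4],[0,0,0]],[[0,0,-0.46],[0,0,0]],[[0,0,-0.46],[0,0,0]],[[0,0,-0.46],[0,0,0]]]' --claw 1 --squeeze 80

```text
clock: 31.65
tcp_pos: [0.4169, -0.3098, 0.1873]
orientation: [1.134, 2.928, 0.001]
contact_force: [0.5, -0.7, -2.4]
grip_width: 0.0211
gripper_force: 78.2
```

```bash
cat >> h.py <<'E'
def scan(cam,zg,name=None):
    """scanner estimate from depth while held; zg = grip height. returns origin-ish eye centre, handle line"""
    im,d=r.grab_frame(cam); P=pts(cam,d); 
    if name: save(name,im)
    h=cv2.cvtColor(im,cv2.COLOR_RGB2HSV); t=tool()[0]
    near=(np.linalg.norm(P[:,:,:2]-t[:2],axis=2)<.12)&(P[:,:,2]>zg-.09)
    o=near&(h[:,:,0]>8)&(h[:,:,0]<28)&(h[:,:,1]>110)&(h[:,:,2]>90)
    return im,P,P[o]
E
python3 - <<'E'
from h import *
st(); z=tool()[0][2]
for c in('side','top'):
    im,P,o=scan(c,z,c+'8')
    a=o[o[:,2]>z+.02]; b=o[o[:,2]<=z+.02]; print(c,len(a),len(b))
    for q in(a,b):
        if len(q): print(np.median(q,0).round(4),q.min(0).round(3),q.max(0).round(3))
cv2.imwrite('pics/v8.png',cv2.resize(cv2.imread('pics/side8.png')[180:360,260:460],None,fx=3,fy=3))
E
```

```text
t 31.65 tcp [ 0.4169 -0.3098  0.1873] box [-0.116  -0.1967  0.1873] F [ 0.55 -0.71 -2.36] w 0.0211 gf 78.2 q [-0.02  0.35  0.67  2.02 -0.28  0.86  1.64]
side 47 79
[ 0.4691 -0.3619  0.2424] [ 0.415 -0.378  0.212] [ 0.487 -0.337  0.248]
[ 0.4418 -0.3314  0.1973] [ 0.388 -0.384  0.154] [ 0.474 -0.282  0.205]
top 0 0
```

View pics/v8.png

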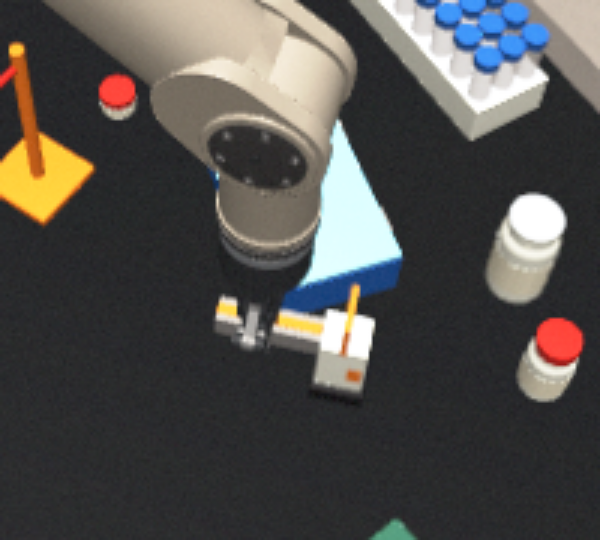

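Emit:
servo_tool --commands '[[[0.02,0.05,0],[0,0,0]],[[0.05,0.12,0],[0,0,0]],[[0.08,0.2,0],[0,0,0]],[[0.11,0.29,0],[0,0,0]],[[0.15,0.38,0],[0,0,0]],[[0.19,0.48,0],[0,0,0]],[[0.22,0.57,0],[0,0,0]],[[0.26,0.66,0],[0,0,0]],[[0.29,0.75,0],[0,0,0]],[[0.32,0.83,0],[0,0,0]],[[0.35,0.9,0],[0,0,0]],[[0.37,0.95,0],[0,0,0]],[[0.38,0.98,0],[0,0,0]],[[0.388,1,0],[0,0,0]],[[0.388,1,0],[0,0,0]],[[0.388,1,0],[0,0,0]]]'

```text
clock: 33.35
tcp_pos: [0.5132, -0.0606, 0.1868]
orientation: [-1.137, -2.929, 0.001]
contact_force: [0.3, 0.1, -1.1]
grip_width: 0.0208
gripper_force: 78.3
```

```bash
python3 - <<'E'
from h import *
st(); t=tool()[0]; z=t[2]; print(wb(t+[.0545,-.05,0]))
im,P,o=scan('side',z,'side9'); a=o[o[:,2]>z+.03]; print(len(a),np.median(a,0).round(4),a.max(0).round(3))
for n in('scanner_window','scanner_eye','scanner_grip','lid_label'): print(n,r.mark_of('side',n)[:2])
E
```

```text
t 33.35 tcp [ 0.5132 -0.0606  0.1868] box [-0.0693  0.0663  0.1868] F [ 0.28  0.06 -1.15] w 0.0208 gf 78.3 q [-0.5   0.33  0.61  2.03 -0.25  0.85  1.08]
[-0.0062  0.0277  0.1868]
42 [ 0.564  -0.1153  0.242 ] [ 0.584 -0.067  0.246]
scanner_window [{'uv': [354.2, 228.3], 'confidence': 0.92}]
scanner_eye [{'uv': [353.9, 207.0], 'confidence': 0.85}]
scanner_grip [{'uv': [344.8, 191.3], 'confidence': 0.72}, {'uv': [329.0, 207.7], 'confidence': 0.71}]
lid_label [{'uv': [352.7, 235.1], 'confidence': 0.71}]
```

Emit:
servo_tool --commands '[[[0,0.01,0],[0,0,0]],[[0,0.014,0],[0,0,0]],[[0,0.014,0],[0,0,0]],[[0,0.014,0],[0,0,0]],[[0,0.014,0],[0,0,0]],[[0,0.014,0],[0,0,0]],[[0,0.014,0],[0,0,0]],[[0,0.014,0],[0,0,0]],[[0,0.014,0],[0,0,0]],[[0,0.014,0],[0,0,0]],[[0,0.014,0],[0,0,0]],[[0,0.014,0],[0,0,0]],[[0,0.014,0],[0,0,0]],[[0,0.014,0],[0,0,0]],[[0,0.014,0],[0,0,0]],[[0,0.014,0],[0,0,0]],[[0,0.014,0],[0,0,0]],[[0,0.014,0],[0,0,0]],[[0,0.014,0],[0,0,0]],[[0,0.014,0],[0,0,0]]]'

```text
clock: 35.6
tcp_pos: [0.5159, -0.0572, 0.1868]
orientation: [1.135, 2.929, 0.0]
contact_force: [-0.0, 1.1, -2.3]
grip_width: 0.0205
gripper_force: 78.3
```

```bash
python3 - <<'E'
from h import *
st(); 
for uv,z,n in [((354.2,228.3),.113,'window'),((353.9,207),.22,'eye'),((352.7,235.1),.0635,'label')]: print(n,at_z('side',uv,z).round(4))
# hook refine from saved clouds, peg line by red colour
for c in('side','top'):
    P=np.load(c+'0.npy'); im=cv2.imread(f'pics/{c}0.png'); h=cv2.cvtColor(im,cv2.COLOR_BGR2HSV)
    reg=(abs(P[:,:,0]-.62)<.07)&(abs(P[:,:,1]-.32)<.07)&(P[:,:,2]>.15)
    red=reg&((h[:,:,0]<8)|(h[:,:,0]>172))&(h[:,:,1]>120); q=P[red]; q=q[q[:,2]<.206]
    mu=np.median(q,0); v=np.linalg.svd((q-q.mean(0))[:,:2],full_matrices=False)[2][0]; v*=np.sign(v[0])
    post=P[reg&(h[:,:,1]<60)&(P[:,:,2]>.214)]
    al=P[red]; k=np.argsort(al[:,:2]@v)
    print(c,len(q),'mid',q.mean(0).round(4),'yaw',np.arctan2(v[1],v[0]).round(3),'tip',al[k[:4]].round(3).tolist(),'post',len(post),post.mean(0).round(4))
    f=P[(abs(P[:,:,0]-.642)<.085)&(abs(P[:,:,1]-.338)<.085)&(P[:,:,2]>.0085)&(P[:,:,2]<.016)]; rc=cv2.minAreaRect(f[:,:2].astype(np.float32)); print('foot',rc)
E
```

```text
t 35.6 tcp [ 0.5159 -0.0572  0.1868] box [-0.0673  0.0702  0.1868] F [-0.02  1.07 -2.3 ] w 0.0205 gf 78.3 q [-0.5   0.34  0.6   2.02 -0.25  0.86  1.07]
window [[ 0.5632 -0.1144  0.113 ]]
eye [[ 0.5567 -0.1135  0.22  ]]
label [[ 0.566  -0.1053  0.0635]]
side 24 mid [0.6213 0.3223 0.202 ] yaw 0.687 tip [[0.59, 0.298, 0.211], [0.591, 0.301, 0.213], [0.596, 0.303, 0.21], [0.596, 0.303, 0.214]] post 19 [0.6455 0.3398 0.2214]
foot ((0.6398646831512451, 0.3389878571033478), (0.10443376004695892, 0.09655390679836273), 34.82206726074219)
top 52 mid [0.6209 0.3259 0.2021] yaw 0.649 tip [[0.59, 0.301, 0.215], [0.59, 0.303, 0.209], [0.593, 0.301, 0.214], [0.591, 0.304, 0.214]] post 38 [0.6437 0.3421 0.2233]
foot ((0.6203476190567017, 0.3245658874511719), (0.15218476951122284, 0.08975450694561005), 36.718257904052734)
```

Emit:
servo_tool --commands '[[[0.02,0.02,0],[0,0,-0.02]],[[0.06,0.06,0],[0,0,-0.06]],[[0.11,0.12,0],[0,0,-0.11]],[[0.17,0.17,0],[0,0,-0.17]],[[0.23,0.24,0],[0,0,-0.24]],[[0.3,0.31,0],[0,0,-0.31]],[[0.37,0.38,0],[0,0,-0.38]],[[0.44,0.45,0],[0,0,-0.45]],[[0.5,0.51,0],[0,0,-0.52]],[[0.57,0.58,0],[0,0,-0.59]],[[0.63,0.65,0.02],[0,0,-0.66]],[[0.69,0.71,0.03],[0,0,-0.72]],[[0.74,0.76,0.04],[0,0,-0.78]],[[0.78,0.8,0.05],[0,0,-0.82]],[[0.81,0.83,0.055],[0,0,-0.85]],[[0.83,0.848,0.059],[0,0,-0.872]],[[0.83,0.848,0.059],[0,0,-0.872]],[[0.83,0.848,0.059],[0,0,-0.872]]]'

```text
clock: 37.4
tcp_pos: [0.5054, 0.2387, 0.1721]
orientation: [0.973, -2.987, 0.001]
contact_force: [0.7, 0.6, -1.3]
grip_width: 0.0208
gripper_force: 78.3
```

```bash
python3 - <<'E'
from h import *
st(); t,q=tool(); z=t[2]; X=-q.as_matrix()[:,0]; print('scanner yaw',np.arctan2(X[1],X[0]))
u=np.array([np.cos(.63),np.sin(.63),0]); n=np.array([-u[1],u[0],0]); post=np.array([.643,.340,0])
for c in('side','top'):
    im,P,o=scan(c,z,c+'10'); a=o[(o[:,2]>z+.03)&((o-t)@u>.05)]
    if len(a): print(c,len(a),'eye rel post along/side',np.median((a-post)@u).round(4),((a-post)@n).min().round(4),((a-post)@n).max().round(4),np.median((a-post)@n).round(4),'z',a[:,2].min(),a[:,2].max())
    for k in('scanner_eye','hook_peg'):
        for m in r.mark_of(c,k)[:5]: print(c,k,np.round(m['uv']),round(m['confidence'],2),[ (( (at_z(c,m['uv'],zz)-post)@u).round(4),((at_z(c,m['uv'],zz)-post)@n).round(4)) for zz in (z+.034,.2)])
a=cv2.imread('pics/side10.png')[90:290,200:400]; b=cv2.imread('pics/top10.png')[130:330,140:340]
cv2.imwrite('pics/v10.png',cv2.resize(np.hstack([a,b]),None,fx=2,fy=2,interpolation=2))
E
```

```text
t 37.4 tcp [0.5054 0.2387 0.1721] box [-0.1344  0.3586  0.1721] F [ 0.66  0.56 -1.34] w 0.0208 gf 78.3 q [-0.72  0.38  0.21  1.92 -0.1   0.85  1.74]
scanner yaw 0.629677585560697
side 26 eye rel post along/side -0.0989 -0.0235 -0.0016 -0.0186 z 0.2028405072078776 0.23201880584712276
side scanner_eye [292. 127.] 0.8 [(array([-0.0914]), array([0.0167])), (array([-0.0853]), array([0.0203]))]
side hook_peg [301. 121.] 0.93 [(array([-0.0503]), array([0.0028])), (array([-0.044]), array([0.0064]))]
side hook_peg [256. 212.] 0.87 [(array([-0.4634]), array([-0.0634])), (array([-0.4597]), array([-0.0602]))]
side hook_peg [215. 186.] 0.61 [(array([-0.4311]), array([0.1023])), (array([-0.4272]), array([0.1065]))]
side hook_peg [192. 151.] 0.57 [(array([-0.3333]), array([0.2586])), (array([-0.3288]), array([0.2637]))]
side hook_peg [381. 236.] 0.48 [(array([-0.3908]), array([-0.4188])), (array([-0.3866]), array([-0.4178]))]
top hook_peg [165. 337.] 0.69 [(array([-0.3437]), array([0.2634])), (array([-0.3427]), array([0.2652]))]
top hook_peg [237. 316.] 0.62 [(array([-0.4174]), array([0.1082])), (array([-0.4168]), array([0.1091]))]
top hook_peg [302. 284.] 0.58 [(array([-0.4609]), array([-0.0547])), (array([-0.4606]), array([-0.0547]))]
```

View pics/v10.png

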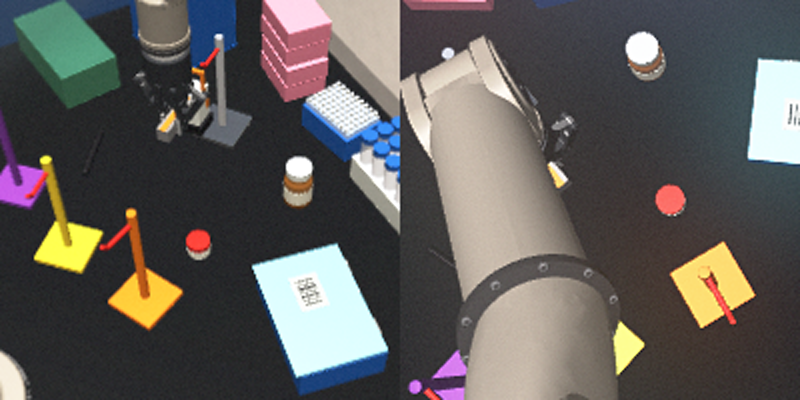

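```bash
python3 - <<'E'
from h import *
cv2.imwrite('pics/v10b.png',cv2.resize(cv2.imread('pics/side10.png')[95:170,260:330],None,fx=8,fy=8,interpolation=2))
m=r.camera_model('side'); Ei=np.linalg.inv(np.array(m['extrinsics']))
def proj(p):
    c=Ei[:3,:3]@p+Ei[:3,3]; x=c[:2]/c[2]; x=x*(1+m['k1']*(x@x)); return np.round([m['fx']*x[0]+m['cx'],m['fy']*x[1]+m['cy']],1)
u=np.array([np.cos(.63),np.sin(.63),0]); n=np.array([-u[1],u[0],0]); t=tool()[0]; post=np.array([.643,.340,0])
e=t+.074*u-.003*n
for s in(-1,1):
    for z in(.0155,.0535): print(s,z,(proj(e+s*.016*n+[0,0,z-.002])-[260,95])*8)
for a,z in[(-.066,.21),(-.056,.2),(-.008,.2)]: print('peg',(proj(post+a*u+[0,0,z])-[260,95])*8)
E
```

```text
-1 0.0155 [328.  322.4]
-1 0.0535 [324.  254.4]
1 0.0155 [262.4 300.8]
1 0.0535 [256.8 232.8]
peg [317.6 222.4]
peg [328.8 227.2]
peg [379.2 162.4]
```

View pics/v10b.png

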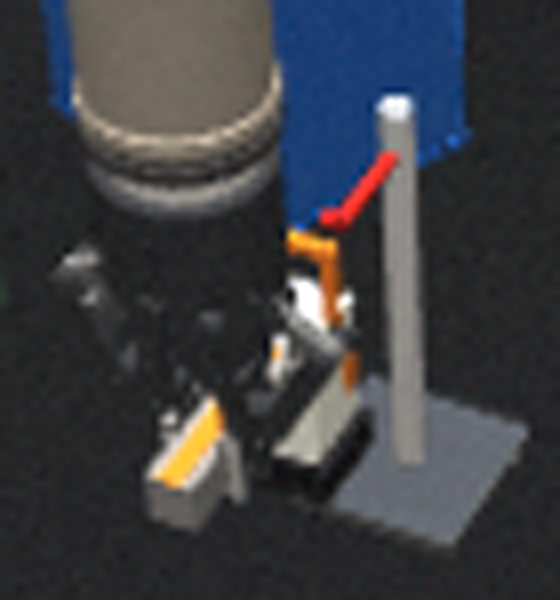

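Emit:
servo_tool --commands '[[[0,-0.012,0],[0,0,0]],[[-0.03,-0.012,0],[0,0,0]],[[-0.06,-0.012,0],[0,0,0]],[[-0.09,-0.012,0],[0,0,0]],[[-0.12,-0.012,0],[0,0,0]],[[-0.15,-0.012,0],[0,0,0]],[[-0.18,-0.012,0],[0,0,0]],[[-0.21,-0.012,0],[0,0,0]],[[-0.22,-0.012,0],[0,0,0]],[[-0.22,-0.012,0],[0,0,0]]]'

```text
clock: 38.7
tcp_pos: [0.5518, 0.2695, 0.1719]
orientation: [0.974, -2.987, 0.0]
contact_force: [0.1, 0.0, -2.2]
grip_width: 0.0208
gripper_force: 78.3
```

```bash
python3 - <<'E'
from h import *
st(); im,d=r.grab_frame('side'); save('side11',im)
cv2.imwrite('pics/v11.png',cv2.resize(cv2.imread('pics/side11.png')[95:170,265:335],None,fx=8,fy=8,interpolation=2))
E
```

```text
t 38.7 tcp [0.5518 0.2695 0.1719] box [-0.0947  0.3977  0.1719] F [ 0.12  0.01 -2.2 ] w 0.0208 gf 78.3 q [-0.71  0.46  0.2   1.79 -0.12  0.9   1.75]
```

View pics/v11.png

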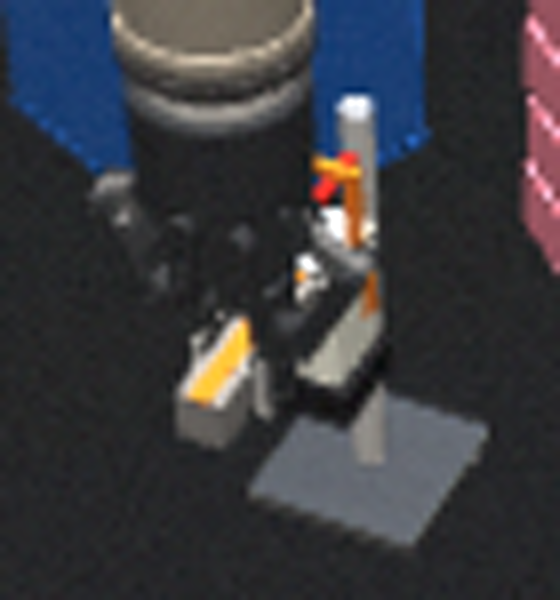

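Emit:
servo_tool --commands '[[[0,-0.01,0],[0,0,0]],[[0,-0.02,0],[0,0,0]],[[0,-0.02,0],[0,0,0]],[[0,-0.02,0.02],[0,0,0]],[[0,-0.02,0.035],[0,0,0]],[[0,-0.02,0.05],[0,0,0]],[[0,-0.02,0.05],[0,0,0]]]'

```text
clock: 39.45
tcp_pos: [0.554, 0.265, 0.1586]
orientation: [0.974, -2.985, 0.0]
contact_force: [-0.0, 0.3, -2.4]
grip_width: 0.0208
gripper_force: 78.3
```

```bash
python3 - <<'E'
from h import *
st(); im,d=r.grab_frame('side'); save('side12',im)
cv2.imwrite('pics/v12.png',cv2.resize(cv2.imread('pics/side12.png')[100:150,285:330],None,fx=12,fy=12,interpolation=2))
E
```

```text
t 39.45 tcp [0.554  0.265  0.1586] box [-0.0917  0.3938  0.1586] F [-0.02  0.31 -2.35] w 0.0208 gf 78.3 q [-0.7   0.48  0.2   1.8  -0.12  0.87  1.76]
```

View pics/v12.png

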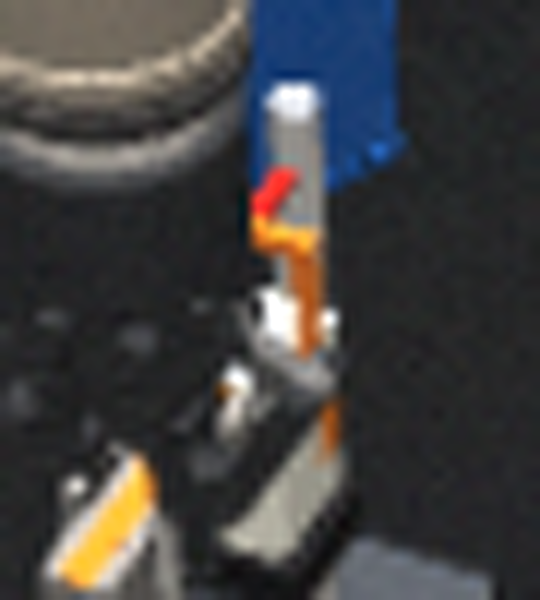

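```bash
cat >> h.py <<'E'
def proj(p,cam='side'):
    m=r.camera_model(cam); Ei=np.linalg.inv(np.array(m['extrinsics']))
    c=Ei[:3,:3]@p+Ei[:3,3]; x=c[:2]/c[2]; x=x*(1+m['k1']*(x@x)); return np.array([m['fx']*x[0]+m['cx'],m['fy']*x[1]+m['cy']])
E
python3 - <<'E'
from h import *
u=np.array([np.cos(.63),np.sin(.63),0]); n=np.array([-u[1],u[0],0]); t=tool()[0]; post=np.array([.643,.340,0])
f=lambda p:((proj(p)-[285,100])*12).round(0)
e=t+.074*u-.002*n; print('eye along',(e-post)@u,'side',(e-post)@n)
for s in(-1,0,1): print('bar',s,f(e+s*.016*n+[0,0,.0515]),f(e+s*.016*n+[0,0,.0155]))
for a,z in[(-.066,.21),(-.056,.2),(-.042,.2),(-.008,.2),(0,.224)]: print('peg',a,f(post+a*u+[0,0,z]))
im,d=r.grab_frame('side'); P=pts('side',d)
h=cv2.cvtColor(im,cv2.COLOR_RGB2HSV); s=np.s_[100:150,285:330]; H=h[s];Q=P[s]
red=((H[:,:,0]<7)|(H[:,:,0]>172))&(H[:,:,1]>140); org=(H[:,:,0]>=10)&(H[:,:,0]<25)&(H[:,:,1]>140)
for nme,m in(('red',red),('org',org)):
    for v,w in zip(*np.nonzero(m)):
        p=Q[v,w]
        if p[2]>.17: print(nme,(w*12,v*12),'along',((p-post)@u).round(3),'side',((p-post)@n).round(3),p[2].round(3))
E
```

```text
eye along -0.04182926453532136 side -0.010207024323751916
bar -1 [296. 248.] [299. 343.]
bar 0 [246. 233.] [251. 328.]
bar 1 [197. 218.] [202. 313.]
peg -0.066 [176. 274.]
peg -0.056 [194. 280.]
peg -0.042 [216. 252.]
peg -0.008 [268. 183.]
peg 0 [278. 103.]
red (np.int64(264), np.int64(168)) along 0.003 side 0.007 0.195
red (np.int64(276), np.int64(168)) along -0.004 side -0.001 0.203
red (np.int64(288), np.int64(168)) along -0.002 side -0.004 0.203
red (np.int64(264), np.int64(180)) along -0.008 side 0.001 0.201
red (np.int64(276), np.int64(180)) along -0.011 side -0.004 0.204
red (np.int64(252), np.int64(192)) along -0.019 side -0.0 0.205
red (np.int64(264), np.int64(192)) along -0.017 side -0.003 0.204
red (np.int64(276), np.int64(192)) along -0.011 side -0.004 0.201
red (np.int64(252), np.int64(204)) along -0.023 side -0.002 0.204
red (np.int64(264), np.int64(204)) along -0.017 side -0.003 0.2
org (np.int64(252), np.int64(216)) along -0.039 side -0.011 0.215
org (np.int64(264), np.int64(216)) along -0.038 side -0.014 0.215
org (np.int64(252), np.int64(228)) along -0.039 side -0.
[... 2249 characters left out ...]
t64(120), np.int64(516)) along -0.128 side -0.012 0.173
org (np.int64(108), np.int64(528)) along -0.132 side -0.01 0.171
org (np.int64(108), np.int64(540)) along -0.137 side -0.013 0.172
org (np.int64(72), np.int64(552)) along -0.15 side -0.009 0.177
org (np.int64(84), np.int64(552)) along -0.143 side -0.008 0.17
org (np.int64(96), np.int64(552)) along -0.143 side -0.012 0.171
org (np.int64(60), np.int64(564)) along -0.152 side -0.006 0.173
org (np.int64(72), np.int64(564)) along -0.15 side -0.008 0.171
org (np.int64(84), np.int64(564)) along -0.15 side -0.012 0.173
org (np.int64(72), np.int64(576)) along -0.153 side -0.01 0.17
org (np.int64(84), np.int64(576)) along -0.155 side -0.015 0.174
```

Emit:
servo_tool --commands '[[[0,0.012,0],[0,0,0]],[[0,0.024,0],[0,0,0]],[[0,0.024,0.006],[0,0,0]],[[0,0.024,0.012],[0,0,0]],[[0,0.024,0.016],[0,0,0]],[[0,0.024,0.016],[0,0,0]]]'

```text
clock: 40.15
tcp_pos: [0.551, 0.2698, 0.1553]
orientation: [0.974, -2.987, 0.0]
contact_force: [0.1, -0.4, -1.2]
grip_width: 0.0213
gripper_force: 78.3
```

Emit:
servo_tool --commands '[[[0,0,0.004],[0,0,0]],[[0,0,0.006],[0,0,0]],[[0,0,0.006],[0,0,0]]]'

```text
clock: 40.45
tcp_pos: [0.551, 0.27, 0.154]
orientation: [0.974, -2.987, 0.0]
contact_force: [-0.5, -0.8, -1.7]
grip_width: 0.0209
gripper_force: 78.3
```

Emit:
servo_tool --commands '[[[0,0,0.006],[0,0,0]],[[0,0,0.01],[0,0,0]],[[0,0,0.01],[0,0,0]]]'

```text
clock: 40.75
tcp_pos: [0.5516, 0.2703, 0.1523]
orientation: [-0.973, 2.985, 0.001]
contact_force: [-1.3, -1.2, 4.7]
grip_width: 0.0208
gripper_force: 79.1
```

Emit:
servo_tool --commands '[[[0,0,0.006],[0,0,0]],[[0,0,0.008],[0,0,0]],[[0,0,0.008],[0,0,0]]]'

```text
clock: 41.05
tcp_pos: [0.5521, 0.2707, 0.1513]
orientation: [-0.973, 2.984, 0.002]
contact_force: [-3.0, -1.1, 10.8]
grip_width: 0.0209
gripper_force: 80.0
```

The eye bears on the peg. I ease the push and open gently.

Emit:
servo_tool --commands '[[[0,0,-0.008],[0,0,0]],[[0,0,-0.008],[0,0,0]],[[0,0,-0.008],[0,0,0]]]' --squeeze 20

```text
clock: 41.35
tcp_pos: [0.5516, 0.2704, 0.1521]
orientation: [-0.973, 2.985, 0.001]
contact_force: [-0.7, 0.2, 6.3]
grip_width: 0.0208
gripper_force: 79.2
```

Emit:
servo_tool --commands '[[[0,0,0],[0,0,0]],[[0,0,0],[0,0,0]],[[0,0,0],[0,0,0]],[[0,0,0],[0,0,0]],[[0,0,0],[0,0,0]],[[0,0,0],[0,0,0]],[[0,0,0],[0,0,0]],[[0,0,0],[0,0,0]]]' --claw 0.4

```text
clock: 42.15
tcp_pos: [0.551, 0.27, 0.1516]
orientation: [0.974, -2.987, -0.0]
contact_force: [0.6, -0.2, -0.2]
grip_width: 0.0513
gripper_force: 0.0
```

```bash
python3 - <<'E'
from h import *
st(); im,d=r.grab_frame('side'); save('side13',im)
cv2.imwrite('pics/v13.png',cv2.resize(cv2.imread('pics/side13.png')[95:165,265:335],None,fx=8,fy=8,interpolation=2))
E
```

```text
t 42.15 tcp [0.551  0.27   0.1516] box [-0.0956  0.3981  0.1516] F [ 0.55 -0.22 -0.24] w 0.0513 gf 0.0 q [-0.71  0.49  0.2   1.81 -0.12  0.86  1.75]
```

View pics/v13.png

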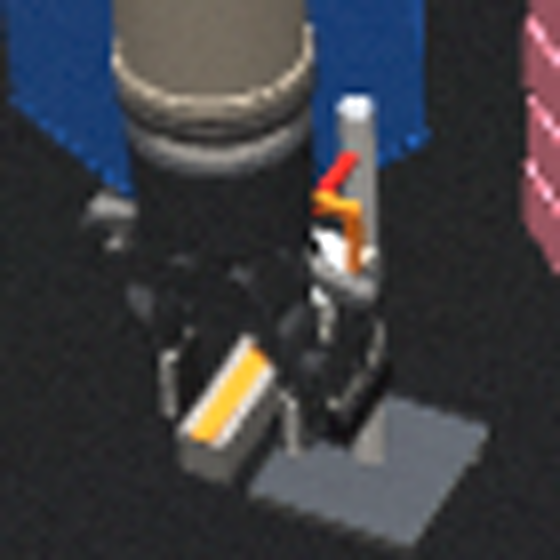

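It hangs on the peg. Retreating back along the handle, then up.

Emit:
servo_tool --commands '[[[0.03,0,0],[0,0,0]],[[0.08,0,0],[0,0,0]],[[0.14,0,0],[0,0,0]],[[0.2,0,0],[0,0,0]],[[0.26,0,0],[0,0,0]],[[0.32,0,-0.1],[0,0,0]],[[0.36,0,-0.25],[0,0,0]],[[0.36,0,-0.4],[0,0,0]],[[0.36,0,-0.6],[0,0,0]],[[0.36,0,-0.8],[0,0,0]],[[0.36,0.1,-0.8],[0,0,0]],[[0.36,0.3,-0.8],[0,0,0]],[[0.36,0.5,-0.8],[0,0,0]],[[0.36,0.6,-0.8],[0,0,0]],[[0.36,0.6,-0.8],[0,0,0]],[[0.36,0.6,-0.8],[0,0,0]]]'

```text
clock: 43.8
tcp_pos: [0.3893, 0.3374, 0.3513]
orientation: [0.975, -2.986, 0.001]
contact_force: [0.1, -0.2, -0.1]
grip_width: 0.0512
gripper_force: 0.0
```

```bash
python3 - <<'E'
from h import *
st(); u=np.array([np.cos(.63),np.sin(.63),0]); n=np.array([-u[1],u[0],0]); post=np.array([.643,.340,0])
for c in('side','top'):
    im,d=r.grab_frame(c); save(c+'14',im)
    print(c,[(np.round(m['uv']),round(m['confidence'],2)) for m in r.mark_of(c,'scanner_eye')[:2]])
a=cv2.imread('pics/side14.png')[90:290,230:430]; b=cv2.imread('pics/top14.png')[110:310,140:340]
cv2.imwrite('pics/v14.png',cv2.resize(np.hstack([a,b]),None,fx=2,fy=2,interpolation=2))
E
```

```text
t 43.8 tcp [0.3893 0.3374 0.3513] box [-0.2672  0.4332  0.3513] F [ 0.06 -0.19 -0.14] w 0.0512 gf 0.0 q [-0.94  0.12  0.12  1.81 -0.01  1.21  1.38]
side [(array([303., 125.]), 0.89), (array([292., 148.]), 0.26)]
top [(array([180., 174.]), 0.84), (array([352., 210.]), 0.26)]
```

View pics/v14.png

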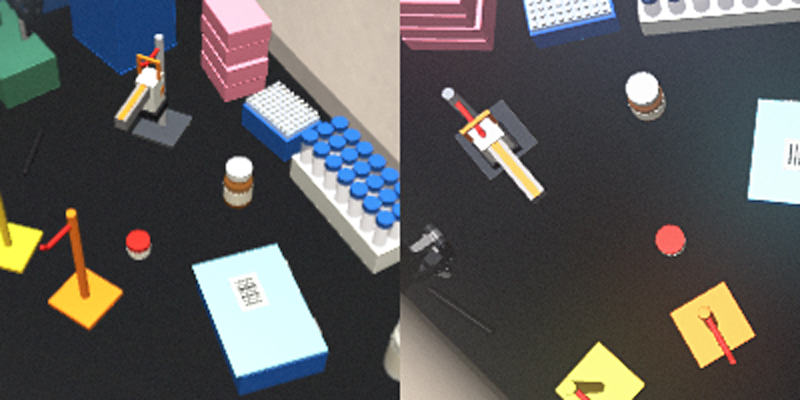

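The scanner hangs upright on the steel hook's red peg, eye at side (303,125) and top (180,174), with the lid shut, the red pot and amber jar in place, and the arm clear.

```bash
python3 -c "
from h import *
print(r.hand_in()); st()"
```

```text
the job is handed in; nothing more can be done
None
the job is handed in; nothing more can be done
```

The job is handed in, with no verdict shown: three blue-capped pots (all that were present) are in the shut box, the scanner was held over the label for about 2 s, and it now hangs on the steel stand's red hook with the arm clear.

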